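# Load a cut tube into the tilted welding jig and clamp it

### The arm

A 6-joint arm with a two-finger parallel gripper is mounted at the origin on the work surface. World frame = base frame: x ahead of the robot, y to its left, z up, the work surface at z = 0. Lengths are in m, angles in rad, forces in N, time in s.
With the tool pointing down it reaches from about 0.325 to 0.875 m from the base axis. Payload 4.4 kg.
Tool frame: the origin (TCP) lies on the centre line of the jaws, within the pads' length; the fingertips stand 19 mm ahead of it and the grasp point (between the pads) is the TCP; z points along the fingers, y is the direction in which the jaws open and shut (so a half turn about z gives the same grasp; the last joint's range is limited). The gripper opens to 85 mm and grips with 20 to 120 N. Pads are 22 mm wide; open, the fingers measure 114 mm over their backs; the gripper's body (76 mm by 85 mm) begins 54 mm behind the grasp point. The pads swing forward as they close: fully open they stand 13 mm farther back than shut.
Start: joints at [-1.476, 0.207, 1.542, -0, 1.393, -0.15], TCP at [0.139, -0.558, 0.226] pointing down, gripper open.
Joint ranges: [-2.73, 2.73], [-0.86, 2.22], [0.23, 2.46], [-1.11, 4.25], [0.08, 2.63], [-2.82, 2.82]. Speed limits (rad/s): [2.79, 2.79, 3.14, 3.14, 3.14, 3.14].

### API

Orientations are given as a 3x3 rotation matrix whose columns are the frame's x, y, z axes.
In Python, from cell import env gives the robot as it stands. The module is installed in compiled form; this text tells all that it offers.
- The arm moves only by the tool drive_tool, never from a script. Its argument "deltas" is a list of rows, each a list of 3 entries, a list of its own where there are three numbers: the opening, from 0 (shut) to 1 (fully open), then the shift along the tool's x, y, z in cm, then the turn about the tool's z in degrees. In form: [[gripper, [tx, ty, tz], yaw], ...]. A call has 1 to 5 rows; each row shifts and turns the pose as measured when the row begins, along the tool's axes as they then stand; what a row does not reach is not made up. A row lasts 1/12 s, in which the tool goes at most 41.7 mm and 7.16 degrees, less where a joint would pass 70% of its speed; a pose out of reach is approached as far as the arm can. A call with a gripper value outside its range is refused whole. The fingers move at their own pace and stop on an object; "force" is the grip in N (left out, the last holds). Time passes only in rows, so rows that do not move let the fingers close. It gives the time, the measured TCP pose, the force and the opening at its end, in the units of the state.
- env.get_state(): the state, without advancing time (a new reading comes with each control period).
- env.read_camera(name): name is "scene" or "top"; returns a dict with "frame" (480x640x3 uint8, red, green, blue), "mtx" (3x3 intrinsics, pixels), "origin" and "attitude" of the camera in the world. Camera axes: x right, y up, looking along -z (the intrinsics and any distortion apply to the point x, -y, -z); pixel columns grow to the right and rows downward; lengths in m; the calibration is good to about 2 mm. A picture is of the moment at which its call begins. There is no depth.
- env.finish_job(): hands the job in, once; it reports no verdict.
The state is a dict: "t": time; "qpos": joint angles; "joint_velocities": joint speeds; "tau": joint torques, N m; "position": TCP position; "orientation": TCP orientation; "wrist_force": force on the tool from outside, world axes, zero at the start; "moment": the same for the moment, N m; "finger_gap": opening from 0.0 (shut) to 1.0 (fully open).
Only numpy, scipy, OpenCV 4.12 (cv2) and the standard library are available. Lean on these libraries where they do the work, as an engineer would, in place of code of your own. Each camera call takes 0.05 s, during which the arm holds its last target.

### The job

Load the short piece of rectangular tube into the sloping welding jig, ready for tacking: slip one end under the yellow hook stop at the low end, rock the other end down until the piece lies flat on the plate between all its locators, then push the red handle of the toggle clamp right down so that it holds the piece. Let go, and leave the other things on the bench where they are.

Things in the scene. Friction and masses are not known exactly. Their poses are not given: they have to be found in the camera images.
- tube_center (a point): The loose piece of bright steel rectangular tube, 110 mm long x 40 mm wide x 20 mm high (2 mm wall, open ends, about 0.2 kg), lying flat on the bench. The point is its very centre, 10 mm above its underside; its x axis runs along the length, y across the 40 mm width, z up. The piece is the same either way round.
- nest: The jig's steel plate (fixed, 250 x 140 mm), sloping 22 degrees, with the nest for the tube. Origin: centre of the nest floor, on the plate's top face. x points up the slope (roughly towards the robot), y level, z square out of the plate. The nest is 112.5 mm long (x), 42 mm wide (y). A seated tube lies along x, its centre within 1.3 mm of (0, 0, 10 mm); it tends to slide down to the hook.
- hook_lip (a point): Yellow hook stop at the nest's low end, 30 mm wide in y: an end wall at nest x = -56.25 mm with a lip reaching 10 mm over the nest. The point is the middle of the lip's lower free edge, nest (-46.25, 0, 23) mm: the gap under the lip is 23 mm high, the lip is 8 mm thick. Nest axes.
- high_stop (a point): End stop at the nest's high end, 24 mm wide, 10 mm thick, 12 mm high. The point is the foot of its inner face, nest (56.25, 0, 0) mm. Its inner top edge has a lead-in: the top 4 mm flare outwards by 2.5 mm. Nest axes.
- side_locator (a point): One of four side locators, 22 mm long, 14 mm thick, 13 mm high, at nest x = +-41 mm (centres), inner faces at y = +-21 mm; the same lead-in on the top 4 mm of their inner edges. The point is the foot of the inner face of the one at (+41, +21, 0) mm. Between them the middle 60 mm of each side is open for fingers. Nest axes.
- clamp_pivot (a point): Hinge axis (along y) of the clamp handle, fixed at nest (110, 0, 40) mm; nest axes. The clamp's bracket spans nest x 83 to 125 mm, 28 mm wide (56 at its foot), 44 mm high. When open, its short arm also stands up, before the handle, hinged at (90, 0, 30) mm, 95 mm above the plate, its rubber foot reaching to x = 72. The arm follows the handle and comes down on the tube's top at nest x = 37 mm.
- handle_push (a point): Point on the axis of the clamp's red round grip (17 mm thick), 80 mm from the hinge axis; the grip reaches from 36 to 98 mm from the hinge. This is the place to push.
- clamp_handle (a joint): Angle of the clamp handle, rad: 0 = closed (the handle lies back up the slope, 0.175 rad above the plate's x direction), growing as it opens; it starts open at 1.25 to 1.4, standing about square out of the plate. It is pushed over up the slope, away from the tube, and down; 2 to 4 N at the grip, stiff enough to stay where it is left.
- magnet: Bystander: dark red welding magnet square, 100 x 100 x 16 mm, lying on the bench. Origin: about the middle of its underside.
- tape: Bystander: black and red tape measure, 78 x 44 x 60 mm, origin at the middle of its underside.
- marker: Bystander: white paint marker with yellow cap, 118 mm long, 14 mm thick, origin at the middle of its underside.
- drill: Bystander: grey, black and orange cordless drill lying on its side, origin under its motor.
There are look-alikes about, which are no part of the job. There is more than one size of the part that bears tube_center; the job needs the smaller.

How it is judged:
By the outcome, as a careful person would: the job done as asked, in the order asked, and still so for the second after the job is handed in, with the robot touching nothing.
It also fails if it takes over 66 s, if anything falls off the work surface, if the arm or the gripper's body presses on something with over 40 N, if the wrist force passes 120 N, or if a joint passes its speed limit or range.

## Working session

There is one attempt and no reset: what is moved stays moved. The work goes in short steps, Python scripts to look and compute and a tool call to move; the robot and the scene stay as the last step left them, time stands still between calls to the robot, and variables do not carry over. Pictures are saved under pics/ and viewed, and the job is handed in when it is done.

Besides the shell and the picture viewer there is one more tool, called after "Call:" by a JSON object that holds its "fn" and its "kwargs". drive_tool: Moves the arm, as the interface text tells. Its arguments: {"type":"object","properties":{"deltas":{"type":"array","items":{"type":"array"}},"force":{"type":"number"}},"required":["deltas"]}

```bash
mkdir -p pics; python3 - <<'E'
from cell import env
import cv2,numpy as np,pickle
s=env.get_state();print({k:np.round(v,3).tolist() for k,v in s.items()})
for n in("scene","top"):
    c=env.read_camera(n);cv2.imwrite(f"pics/{n}0.png",c["frame"][:,:,::-1]);pickle.dump(c,open(f"{n}0.pkl","wb"))
    print(n,{k:np.round(v,4).tolist() for k,v in c.items() if k!="frame"})
E
```

```text
{'t': 0.0, 'qpos': [-1.476, 0.207, 1.543, 0.0, 1.393, -0.15], 'joint_velocities': [-0.0, -0.0, -0.001, 0.001, 0.001, -0.001], 'tau': [0.001, -38.304, -29.159, -0.0, 0.011, 0.0], 'position': [0.139, -0.557, 0.225], 'orientation': [[0.97, 0.242, -0.0], [0.242, -0.97, 0.002], [0.0, -0.002, -1.0]], 'wrist_force': [-0.81, -0.349, 0.639], 'moment': [-0.008, -0.013, 0.001], 'finger_gap': 1.0}
scene {'mtx': [[435.7228, 0.0, 325.0438], [0.0, 435.7228, 239.9305], [0.0, 0.0, 1.0]], 'origin': [1.0575, 0.331, 0.8243], 'attitude': [[-0.5802, -0.5939, 0.5574], [0.8144, -0.4155, 0.405], [-0.0089, 0.689, 0.7247]]}
top {'mtx': [[454.0773, 0.0, 326.6311], [0.0, 454.0773, 237.609], [0.0, 0.0, 1.0]], 'origin': [0.4258, -0.0623, 1.2694], 'attitude': [[-0.0254, 0.9963, -0.082], [-0.9995, -0.0268, -0.0167], [-0.0188, 0.0816, 0.9965]]}
```

View pics/scene0.png

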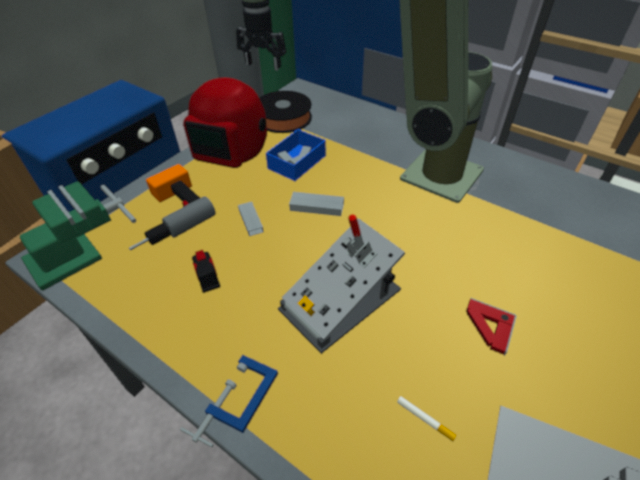

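View pics/top0.png

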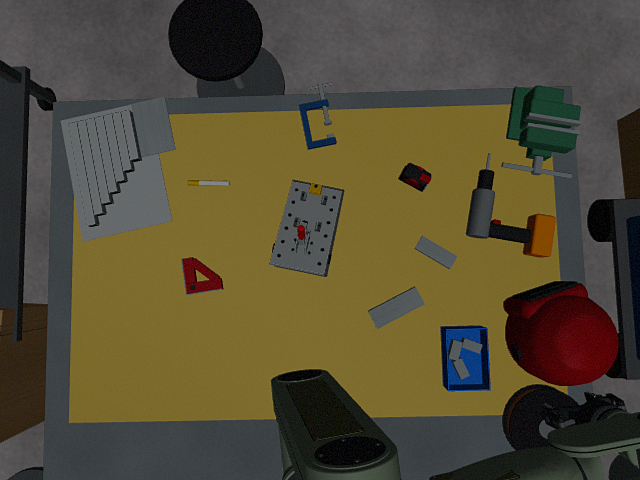

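Candidates for the tube: grey pieces in top view at (435,251) and (396,307, longer), small bits in the blue box at (465,355). I expect the shorter, (435,251), to be the 110 mm one. Next, check it in close crops and measure it.

```bash
cat > h.py <<'E'
import numpy as np,cv2,pickle
def load(n): return pickle.load(open(n,'rb'))
def ray(c,uv):
    u,v=uv;K=c['mtx'];d=np.array([(u-K[0,2])/K[0,0],-(v-K[1,2])/K[1,1],-1.]);d=np.array(c['attitude'])@d
    return np.array(c['origin']),d/np.linalg.norm(d)
def onz(c,uv,z):
    o,d=ray(c,uv);return o+d*(z-o[2])/d[2]
def proj(c,p):
    q=np.array(c['attitude']).T@(np.asarray(p)-c['origin']);K=c['mtx']
    return np.array([K[0,2]+K[0,0]*q[0]/-q[2],K[1,2]-K[1,1]*q[1]/-q[2]])
def tri(c1,u1,c2,u2):
    o1,d1=ray(c1,u1);o2,d2=ray(c2,u2)
    A=np.c_[d1,-d2];t=np.linalg.lstsq(A,o2-o1,rcond=None)[0]
    a=o1+t[0]*d1;b=o2+t[1]*d2;return (a+b)/2,np.linalg.norm(a-b)
def crop(c,x0,y0,w,h,s,name,pts=()):
    f=cv2.resize(c['frame'][y0:y0+h,x0:x0+w,::-1],None,fx=s,fy=s,interpolation=cv2.INTER_CUBIC).copy()
    for p in pts: cv2.circle(f,(int((p[0]-x0+.5)*s),int((p[1]-y0+.5)*s)),3,(0,255,0),1)
    cv2.imwrite('pics/'+name,f)
E
python3 - <<'E'
from h import *
T=load('top0.pkl');S=load('scene0.pkl')
f=T['frame'];hsv=cv2.cvtColor(f,cv2.COLOR_RGB2HSV)
m=((hsv[...,1]<70)&(hsv[...,2]>60)).astype(np.uint8)*255
for name,(x0,y0,x1,y1) in dict(small=(405,225,465,280),big=(360,280,432,335)).items():
    k=np.zeros_like(m);k[y0:y1,x0:x1]=m[y0:y1,x0:x1]
    cs,_=cv2.findContours(k,cv2.RETR_EXTERNAL,cv2.CHAIN_APPROX_NONE);c=max(cs,key=cv2.contourArea)
    r=cv2.minAreaRect(c);b=cv2.boxPoints(r);print(name,r)
    P=np.array([onz(T,p,.02) for p in b]);print(P.round(4).tolist(),np.linalg.norm(np.diff(P,axis=0),axis=1),P.mean(0))
crop(T,400,220,75,60,10,'tube_top.png');crop(T,255,165,110,120,5,'jig_top.png');crop(S,265,195,150,160,3.7,'jig_sc.png');crop(S,225,180,130,65,6,'tube_sc.png')
E
```

```text
small ((435.43060302734375, 252.0180206298828), (41.322139739990234, 15.210603713989258), 30.465545654296875)
[[0.4933, -0.2799, 0.02], [0.5288, -0.3026, 0.02], [0.4687, -0.3972, 0.02], [0.4334, -0.3745, 0.02]] [0.04212958 0.11214956 0.04191126] [ 0.48105355 -0.33855734  0.02      ]
big ((396.07305908203125, 307.6020202636719), (19.73170280456543, 53.23300552368164), 62.52556610107422)
[[0.325, -0.1486, 0.02], [0.3882, -0.2794, 0.02], [0.3403, -0.3021, 0.02], [0.2774, -0.1717, 0.02]] [0.14522148 0.0530016  0.14471665] [ 0.33271799 -0.22543391  0.02      ]
```

View pics/tube_top.png

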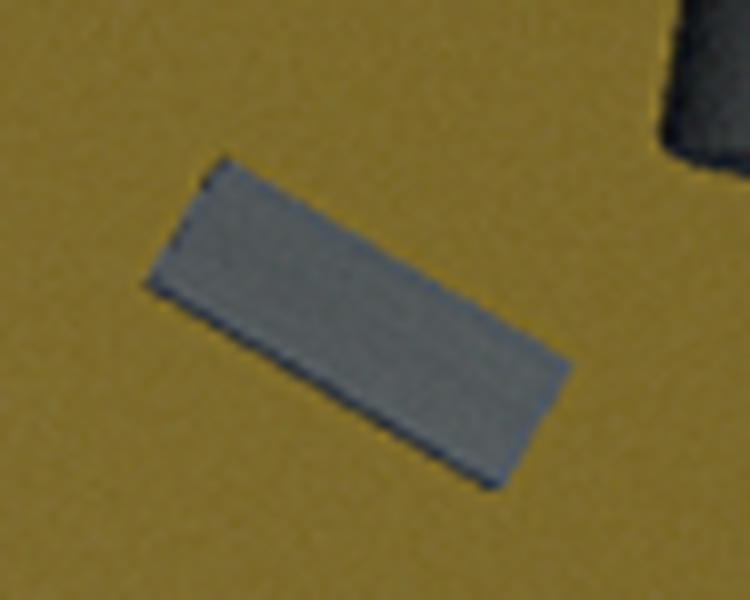

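View pics/tube_sc.png

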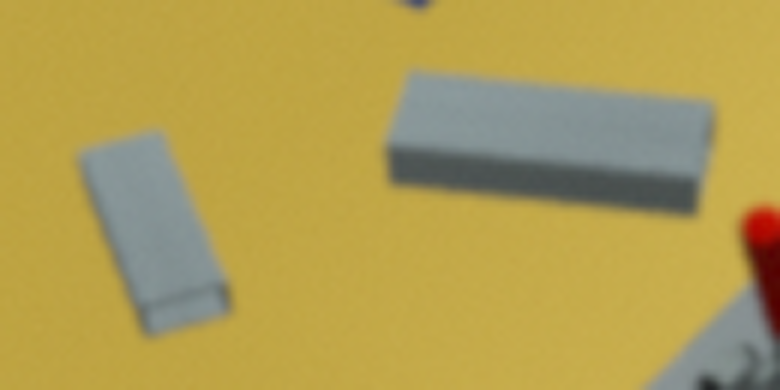

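View pics/jig_top.png

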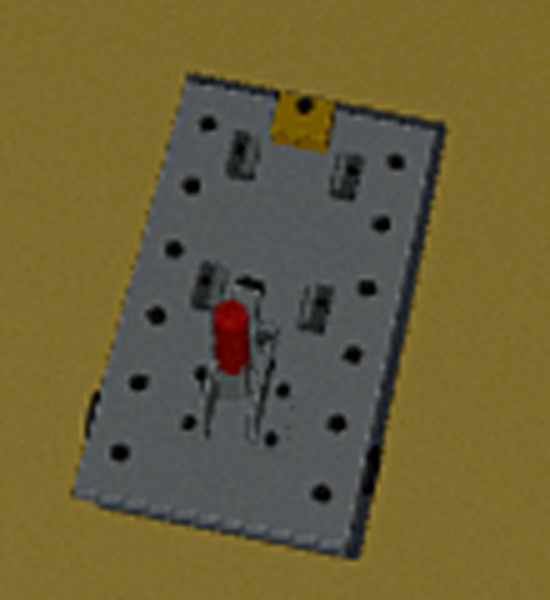

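View pics/jig_sc.png

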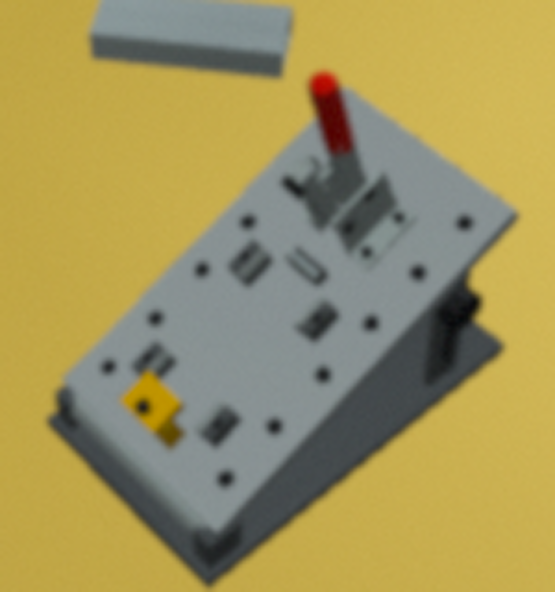

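Seen: the small one measures about 112 x 42 mm on the z=20 mm plane (given 110 x 40), the other about 145 x 53, so the choice (435,252) is right. Next, larger crops of the jig to pick nest points.

```bash
python3 - <<'E'
from h import *
T=load('top0.pkl');S=load('scene0.pkl')
crop(T,285,175,60,60,10,'jt1.png');crop(T,265,210,75,70,8.5,'jt2.png');crop(S,278,250,90,80,7.5,'js1.png');crop(S,325,205,85,70,8.5,'js2.png')
E
```

```text
(no output)
```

View pics/jt1.png

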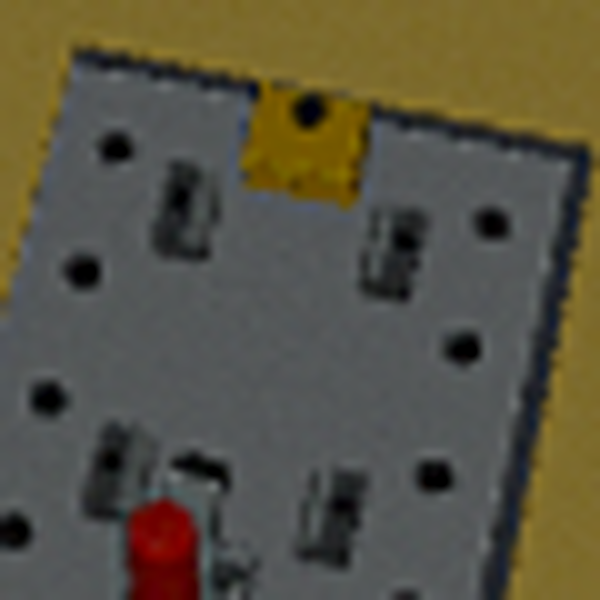

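View pics/jt2.png

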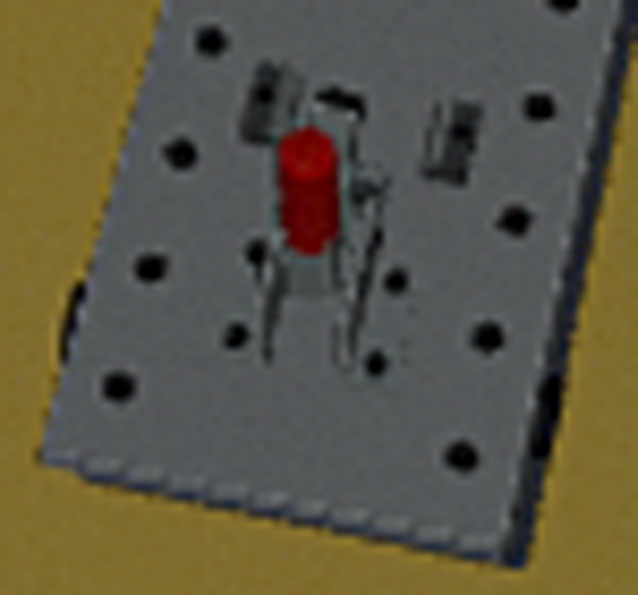

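View pics/js1.png

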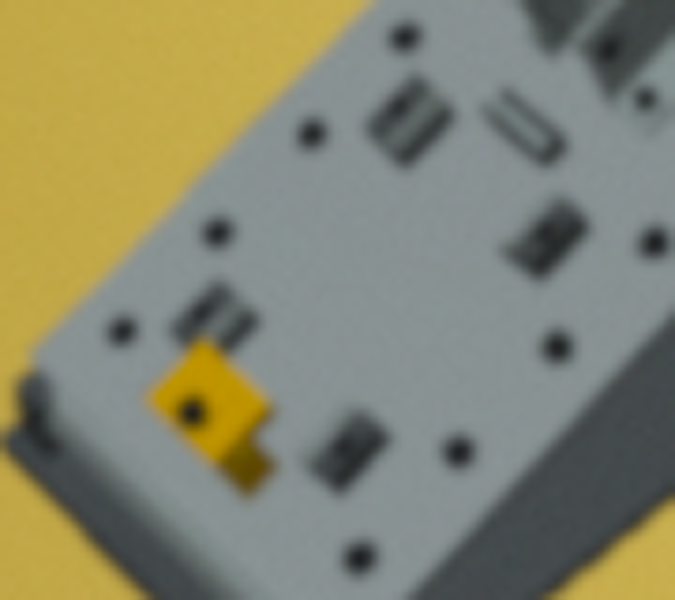

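View pics/js2.png

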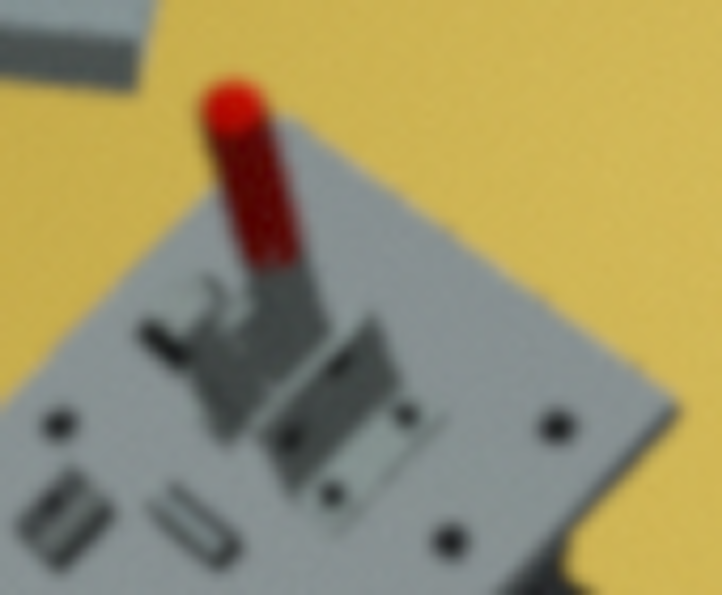

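```bash
cat > fit.py <<'E'
from h import *
from scipy.optimize import least_squares
T=load('top0.pkl');S=load('scene0.pkl')
def px(p,x0,y0,s): return np.array([x0+(p[0]+.5)/s-.5,y0+(p[1]+.5)/s-.5])
j1=lambda *p:px(p,285,175,10);j2=lambda *p:px(p,265,210,8.5);s1=lambda *p:px(p,278,250,7.5);s2=lambda *p:px(p,325,205,8.5)
def dark(c,p):
    g=cv2.cvtColor(c['frame'],cv2.COLOR_RGB2GRAY).astype(float)
    x,y=np.round(p).astype(int);w=g[y-3:y+4,x-3:x+4];w=np.clip(np.median(w)*.85-w,0,None)
    Y,X=np.mgrid[y-3:y+4,x-3:x+4];return np.array([(w*X).sum(),(w*Y).sum()])/w.sum()
hm_t=[j1(117,148),j1(83,271),j1(48,399),j1(15,530),j2(150,267),j2(118,387)]
hm_s=[s1(358,557),s1(459,452),s1(557,347),s1(655,242),s2(450,541),s2(557,427)]
hp_t=[j1(492,224),j1(463,348),j1(435,476),j2(515,220)]
hp_s=[s1(121,330),s1(218,233),s1(312,133),s1(404,37)]
hm=[tri(T,dark(T,a),S,dark(S,b)) for a,b in zip(hm_t,hm_s)]
hp=[tri(T,dark(T,a),S,dark(S,b)) for a,b in zip(hp_t,hp_s)]
if __name__=='__main__':
    for n,l in(('-y',hm),('+y',hp)):
        P=np.array([p for p,_ in l]);print(n,P.round(4).tolist(),'gap',np.round([e for _,e in l],4))
        d=P[0]-P[-1];print('len',np.linalg.norm(d),'slope',np.degrees(np.arctan2(-d[2],np.hypot(*d[:2]))),'yaw up',np.degrees(np.arctan2(-d[1],-d[0])))
        print(np.linalg.norm(np.diff(P,axis=0),axis=1))
    sc=lambda x:None
    obs=[]
    for c,pts in((T,[(j1(183,200),-41,-29.3),(j1(405,240),-41,29.3),(j1(112,460),41,-29.3),(j1(345,507),41,29.3)]),
                 (S,[(s1(350,440),-41,-29.3),(s1(552,235),41,-29.3)])):
        for p,x,y in pts: obs.append((c,p,(x,y,13)))
    obs+=[(T,j1(243,188),(-46.25,-15,23)),(T,j1(352,208),(-46.25,15,23)),(S,s1(205,340),(-46.25,15,31)),(S,s1(272,408),(-46.25,-15,31))]
    H=[(c,dark(c,p),i,s) for c,L,s in((T,hm_t,-1),(S,hm_s,-1),(T,hp_t,1),(S,hp_s,1)) for i,p in enumerate(L)]
    def pose(q):
        cy,sy=np.cos(q[3]),np.sin(q[3]);a=np.radians(22)
        x=np.array([cy*np.cos(a),sy*np.cos(a),np.sin(a)]);y=np.array([-sy,cy,0]);z=np.cross(x,y)
        return np.c_[x,y,z],np.array(q[:3])
    def res(q):
        R,o=pose(q);r=[]
        for c,p,n in obs: r.append(proj(c,o+R@np.array(n)/1000)-p)
        for c,p,i,s in H: r.append(proj(c,o+R@np.array([q[4]+i*q[5],s*q[6],0]))-p)
        return np.concatenate(r)
    f=least_squares(res,[.57,-.03,.08,np.pi,-.08,.035,.05],loss='soft_l1')
    R,o=pose(f.x);print(f.x.round(4),np.degrees(f.x[3]));print(res(f.x).reshape(-1,2).round(1).tolist())
    np.savez('nest.npz',R=R,o=o);print(R.round(4))
    # handle: grip tip centre tri
    a=j1(163,520);b=s2(235,108);P,e=tri(T,a,S,b);print('gripend',R.T@(P-o),e,P)
E
python3 fit.py
python3 - <<'E'
from h import *
T=load('top0.pkl')
q=lambda x,y:np.array([400+(x+.5)/10-.5,220+(y+.5)/10-.5])
P=np.array([onz(T,q(*p),.02) for p in((225,160),(570,364),(503,482),(155,276))]);print(P.round(4).tolist(),P.mean(0),np.linalg.norm(np.diff(P,axis=0),axis=1))
d=(P[0]+P[3]-P[1]-P[2]);print(np.degrees(np.arctan2(d[1],d[0])))
E
```

```text
-y [[0.6591, 0.0384, 0.0526], [0.6229, 0.0466, 0.0674], [0.5869, 0.0551, 0.0827], [0.5505, 0.0634, 0.0976], [0.5146, 0.0716, 0.1127], [0.4783, 0.08, 0.1277]] gap [0.0023 0.0021 0.0021 0.0019 0.0022 0.0019]
len 0.20008157078879782 slope 22.04716683943101 yaw up 167.04952522407098
[0.03993981 0.04001542 0.04022809 0.03978026 0.04012163]
+y [[0.6354, -0.0633, 0.0516], [0.5995, -0.0547, 0.0669], [0.5635, -0.0463, 0.0825], [0.5272, -0.0382, 0.0973]] gap [0.0019 0.0018 0.0019 0.002 ]
len 0.12009245255908625 slope 22.36610356870318 yaw up 166.9501345309712
[0.03990087 0.04014056 0.04005732]
[ 5.9250e-01  3.0000e-04  7.4100e-02  2.9169e+00 -6.0300e-02  4.0000e-02
  5.2100e-02] 167.12804481012543
[[-0.4, 0.3], [-1.1, 0.5], [-0.0, 0.7], [-1.2, 0.4], [-1.8, 0.2], [-1.8, -1.0], [-0.6, -1.1], [-0.5, -0.9], [-0.7, -0.5], [-0.3, -0.8], [-0.4, 0.5], [-0.4, 0.4], [-0.3, 0.5], [-0.3, 0.4], [-0.3, 0.5], [-0.2, 0.4], [-0.3, 0.2], [-0.3, 0.2], [-0.3, 0.1], [-0.4, 0.2], [-0.4, 0.2], [-0.4, 0.2], [-0.4, 0.2], [-0.3, 0.3], [-0.3, 0.4], [-0.3, 0.4], [-0.3, 0.1], [-0.3, 0.0], [-0.3, 0.1], [-0.3, 0.2]]
[[-0.9039 -0.2228  0.3652]
 [ 0.2066 -0.9749 -0.0835]
 [ 0.3746  0.      0.9272]]
gripend [ 0.11906698 -0.00100862  0.13819938] 0.004188534779092488 [0.53556609 0.01435412 0.24680065]
[[0.5272, -0.3041, 0.02], [0.4687, -0.3957, 0.02], [0.4369, -0.376, 0.02], [0.4958, -0.2836, 0.02]] [ 0.48216058 -0.3398253   0.02      ] [0.10876983 0.03739211 0.10954799]
57.472032798152725
```

```bash
cat > ov.py <<'E'
from h import *
N=np.load('nest.npz');R,o=N['R'],N['o']
OFF={'top':np.array([.35,-.3]),'scene':np.array([.35,-.2])}  # hole residual correction
def npx(c,n,p): return proj(c,o+R@np.array(p)/1000)+OFF[n]
def boxpts(x0,x1,y0,y1,z0,z1): return [(x,y,z) for x in(x0,x1) for y in(y0,y1) for z in(z0,z1)]
E
python3 - <<'E'
from ov import *
T=load('top0.pkl');S=load('scene0.pkl')
P=[(-46.25,s*15,z) for s in(-1,1) for z in(23,31)]+[(56.25,s*12,z) for s in(-1,1) for z in(0,8)]
for sx in(-1,1):
  for sy in(-1,1): P+=[(sx*41+d,sy*35,13) for d in(-11,11)]+[(sx*41+d,sy*21,0) for d in(-11,11)]
crop(T,285,175,60,60,10,'ot1.png',[npx(T,'top',p) for p in P]);crop(S,278,250,90,80,7.5,'os1.png',[npx(S,'scene',p) for p in P])
E
```

```text
(no output)
```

View pics/ot1.png

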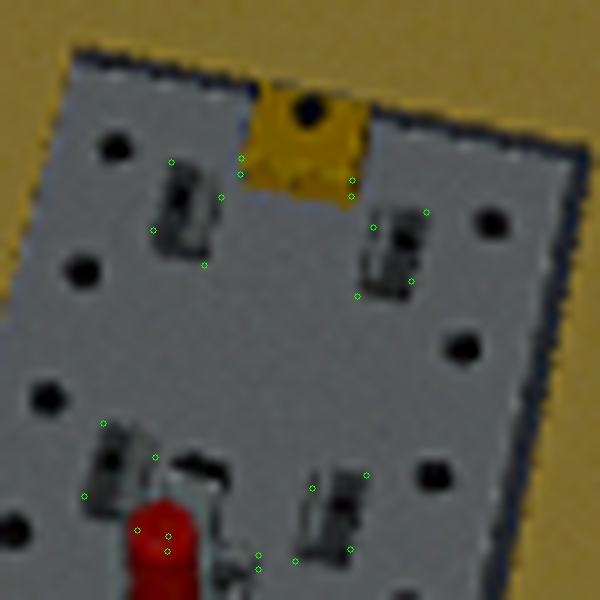

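View pics/os1.png

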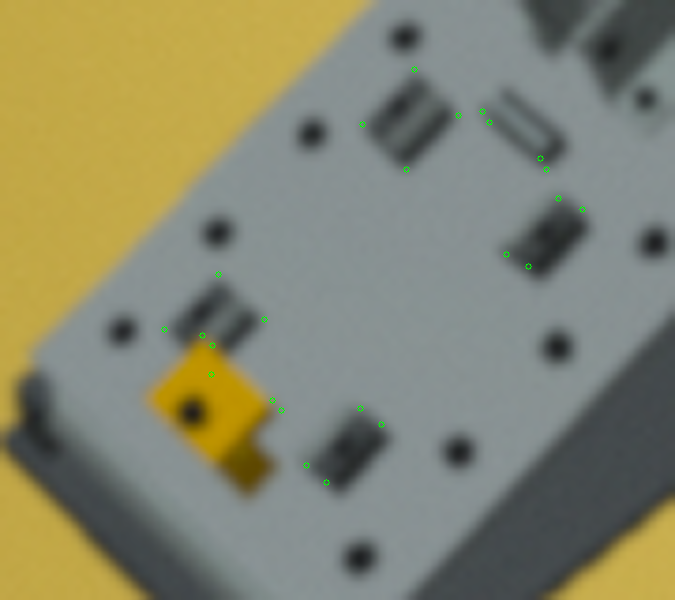

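The overlays match: the plate holes triangulate to a 40.0 mm pitch on a 22° slope, the locators and high stop agree within ~1 mm, and the grip end lies 98.6 mm from the hinge (handle ≈1.30 rad).

The tool always points down, so the tube must pivot in the jaws. I'll grip it 14 mm from centre towards the hook end, which keeps the gripper body clear of the open clamp arm. Pressing its rear end on the hook's top will tilt it nose-down, and then it goes under the lip.

```bash
cat > pl.py <<'E'
from ov import *
from cell import env
def wrap(a): return (a+180)%360-180
def plan(tgt,psi,maxs=3.8,maxy=6.8,show=True):
    s=env.get_state();p=np.array(s['position']);Rt=np.array(s['orientation'])
    ps=np.degrees(np.arctan2(Rt[1,0],Rt[0,0]));dy=wrap(-(psi-ps))
    d=np.array(tgt)-p
    n=int(max(np.ceil(np.linalg.norm(d)*100/maxs),np.ceil(abs(dy)/maxy),1))
    rows=[]
    for i in range(n):
        a=np.radians(ps-dy*i/n);x=np.array([np.cos(a),np.sin(a),0]);z=np.array([0,0,-1.]);y=np.cross(z,x)
        rows.append([[round(float(v@d)*100/n,2) for v in(x,y,z)],round(dy/n,1)])
    print('t',round(s['t'],2),'p',p.round(4),'psi',round(ps,1),'n',n,'F',np.round(s['wrist_force'],1),'gap',round(s['finger_gap'],3))
    for r in rows: print(r)
def nw(p): return o+R@np.array(p)/1000
E
python3 -c "
from pl import *
plan([.4897,-.328,.11],57.5)
T=load('top0.pkl');S=load('scene0.pkl')
from fit import j1,s1
for a,b in((j1(258,82),s1(147,397)),(j1(368,103),s1(217,462))): pass
for a,b in((j1(368,103),s1(147,397)),(j1(258,82),s1(217,462))):
  P,e=tri(T,a,S,b);print(R.T@(P-o)*1000,e)
"
```

```text
t 0.1 p [ 0.1393 -0.5572  0.2251] psi 14.0 n 12 F [-1.  -0.3 -0.7] gap 0.998
[[3.3, -1.14, 0.96], np.float64(-3.6)]
[[3.36, -0.93, 0.96], np.float64(-3.6)]
[[3.41, -0.72, 0.96], np.float64(-3.6)]
[[3.45, -0.5, 0.96], np.float64(-3.6)]
[[3.48, -0.28, 0.96], np.float64(-3.6)]
[[3.49, -0.06, 0.96], np.float64(-3.6)]
[[3.49, 0.16, 0.96], np.float64(-3.6)]
[[3.47, 0.38, 0.96], np.float64(-3.6)]
[[3.44, 0.6, 0.96], np.float64(-3.6)]
[[3.39, 0.81, 0.96], np.float64(-3.6)]
[[3.34, 1.02, 0.96], np.float64(-3.6)]
[[3.26, 1.23, 0.96], np.float64(-3.6)]
[-69.48438786  14.28656006  32.46868163] 0.003098457359890332
[-68.97368426 -15.54982145  32.96345085] 0.0032027633584171453
```

Call:
{"fn": "drive_tool", "kwargs": {"deltas": [[1, [3.3, -1.1, 0.95], -3.6], [1, [3.35, -0.95, 0.95], -3.6], [1, [3.4, -0.7, 0.95], -3.6], [1, [3.45, -0.5, 0.95], -3.6], [1, [3.5, -0.3, 0.95], -3.6]], "force": 20}}

```text
t: 0.52
position: [0.2834, -0.4645, 0.176]
orientation: [[0.848, 0.53, -0.003], [0.53, -0.848, -0.003], [-0.004, 0.002, -1.0]]
wrist_force: [-0.6, -0.5, 1.0]
finger_gap: 1.001
```

Call:
{"fn": "drive_tool", "kwargs": {"deltas": [[1, [3.5, -0.05, 0.95], -3.6], [1, [3.5, 0.15, 0.95], -3.6], [1, [3.45, 0.4, 0.95], -3.6], [1, [3.45, 0.6, 0.95], -3.6], [1, [3.4, 0.8, 0.95], -3.6]]}}

```text
t: 0.93
position: [0.4343, -0.3613, 0.1233]
orientation: [[0.631, 0.775, -0.005], [0.775, -0.631, -0.0], [-0.003, -0.003, -1.0]]
wrist_force: [0.8, -0.3, 0.4]
finger_gap: 0.998
```

```bash
python3 -c "
from pl import *
plan([.4897,-.328,.10],57.5)"
```

```text
t 0.93 p [ 0.4343 -0.3613  0.1233] psi 50.8 n 2 F [ 0.8 -0.3  0.4] gap 0.998
[[3.04, 1.1, 1.17], np.float64(-3.3)]
[[2.97, 1.27, 1.17], np.float64(-3.3)]
```

Call:
{"fn": "drive_tool", "kwargs": {"deltas": [[1, [3.0, 1.1, 1.2], -3.3], [1, [3.0, 1.25, 1.2], -3.3], [1, [0, 0, 0], 0], [1, [0, 0, 0], 0]]}}

```text
t: 1.27
position: [0.4948, -0.3182, 0.0932]
orientation: [[0.524, 0.852, -0.009], [0.852, -0.524, 0.006], [0.001, -0.01, -1.0]]
wrist_force: [-0.4, -0.2, -0.2]
finger_gap: 1.001
```

```bash
python3 -c "
from pl import *
plan([.4897,-.328,.0245],57.5)
for n in('top','scene'):
    c=env.read_camera(n);pickle.dump(c,open(n+'1.pkl','wb'))
crop(load('scene1.pkl'),190,150,160,120,5,'s1.png')
"
```

```text
t 1.27 p [ 0.4948 -0.3182  0.0932] psi 58.4 n 2 F [-0.4 -0.2 -0.2] gap 1.001
[[-0.55, 0.04, 3.44], np.float64(0.5)]
[[-0.55, 0.05, 3.44], np.float64(0.5)]
```

View pics/s1.png

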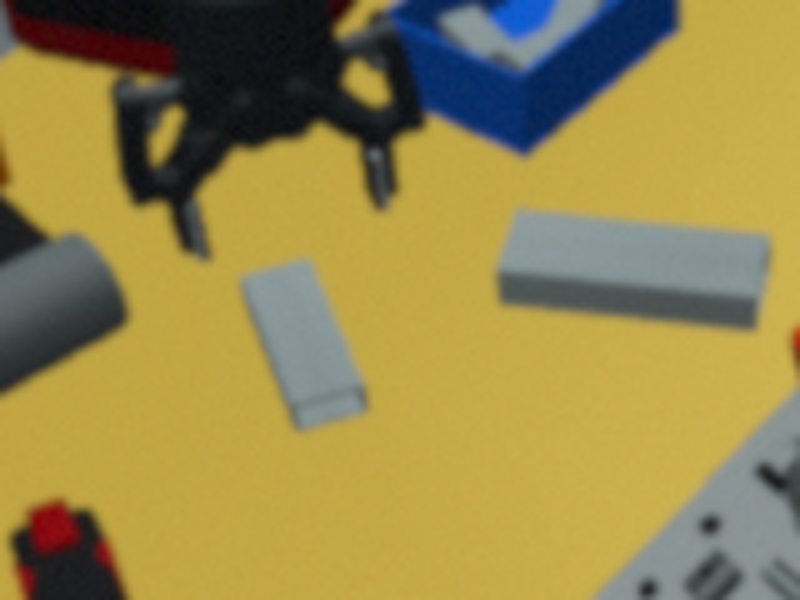

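The open jaws are above and behind the tube at about (160–390, 210) in the crop, clear of the drill and the larger tube. Next, descend.

Call:
{"fn": "drive_tool", "kwargs": {"deltas": [[1, [-0.5, 0.05, 2.0], 0.5], [1, [-0.5, 0.05, 2.0], 0.5], [1, [0, 0, 0.7], 0], [1, [0, 0, 0.7], 0], [1, [0, 0, 0], 0]]}}

```text
t: 1.78
position: [0.4866, -0.3343, 0.0421]
orientation: [[0.549, 0.836, -0.004], [0.836, -0.549, 0.0], [-0.002, -0.003, -1.0]]
wrist_force: [-0.5, 1.1, -0.9]
finger_gap: 1.001
```

```bash
python3 -c "
from pl import *
plan([.4897,-.328,.0245],57.5)"
```

```text
t 1.78 p [ 0.4866 -0.3343  0.0421] psi 56.7 n 1 F [-0.5  1.1 -0.9] gap 1.001
[[0.7, -0.09, 1.76], np.float64(-0.8)]
```

Call:
{"fn": "drive_tool", "kwargs": {"deltas": [[1, [0.7, -0.1, 1.0], -0.8], [1, [0, 0, 0.7], 0], [1, [0, 0, 0], 0], [1, [0, 0, 0], 0]]}}

```text
t: 2.12
position: [0.4903, -0.3292, 0.026]
orientation: [[0.538, 0.843, -0.001], [0.843, -0.538, -0.002], [-0.002, 0.0, -1.0]]
wrist_force: [0.8, -0.6, 0.4]
finger_gap: 1.0
```

```bash
python3 -c "
from pl import *
plan([.4897,-.328,.0245],57.5)"
```

```text
t 2.12 p [ 0.4903 -0.3292  0.026 ] psi 57.5 n 1 F [ 0.8 -0.6  0.4] gap 1.0
[[0.07, -0.11, 0.15], np.float64(-0.0)]
```

Call:
{"fn": "drive_tool", "kwargs": {"deltas": [[0.7, [0, -0.1, 0.15], 0], [0.4, [0, 0, 0], 0], [0.3, [0, 0, 0], 0], [0.3, [0, 0, 0], 0], [0.3, [0, 0, 0], 0]], "force": 25}}

```text
t: 2.53
position: [0.4907, -0.3288, 0.0259]
orientation: [[0.537, 0.844, 0.001], [0.844, -0.537, -0.004], [-0.003, 0.003, -1.0]]
wrist_force: [0.9, -0.3, -0.2]
finger_gap: 0.312
```

Call:
{"fn": "drive_tool", "kwargs": {"deltas": [[0.2, [0, 0, 0], 0], [0.2, [0, 0, 0], 0], [0.2, [0, 0, 0], 0]]}}

```text
t: 2.78
position: [0.4911, -0.3292, 0.0265]
orientation: [[0.537, 0.844, 0.002], [0.844, -0.537, -0.005], [-0.003, 0.004, -1.0]]
wrist_force: [-1.3, -0.0, 0.5]
finger_gap: 0.201
```

```bash
python3 -c "
from pl import *
plan([.4897,-.328,.10],57.5)
c=env.read_camera('scene');crop(c,215,165,90,80,7.5,'s2.png')
"
```

```text
t 2.78 p [ 0.4911 -0.3292  0.0265] psi 57.5 n 2 F [-1.3 -0.   0.5] gap 0.201
[[0.01, -0.09, -3.68], np.float64(0.0)]
[[0.01, -0.09, -3.68], np.float64(0.0)]
```

View pics/s2.png

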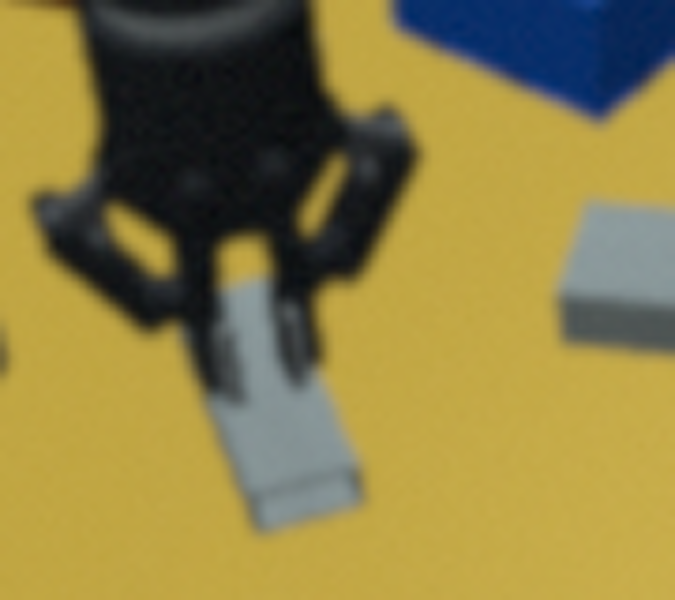

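The jaws passed over the tube: the tips at (235,400) and (300,380) are inside the tube's top edges, and the gap reached 0.20 unobstructed. Measure before lowering.

```bash
python3 -c "
from pl import *
c=env.read_camera('top');pickle.dump(c,open('top2.pkl','wb'));crop(c,400,215,75,60,10,'t2.png')
s=env.read_camera('scene');pickle.dump(s,open('scene2.pkl','wb'))
k=lambda x,y:np.array([215+(x+.5)/7.5-.5,165+(y+.5)/7.5-.5])
for p in((235,402),(300,382)):
  print([onz(s,k(*p),z).round(4).tolist() for z in(.005,.02,.03)])
P=[onz(s,k(*p),.02) for p in((245,492),(355,468))];print(np.round(P,4))
"
```

```text
[[0.4845, -0.3515, 0.005], [0.495, -0.339, 0.02], [0.502, -0.3307, 0.03]]
[[0.463, -0.3392, 0.005], [0.4738, -0.3269, 0.02], [0.4811, -0.3188, 0.03]]
[[ 0.5267 -0.3052  0.02  ]
 [ 0.4957 -0.2816  0.02  ]]
```

View pics/t2.png

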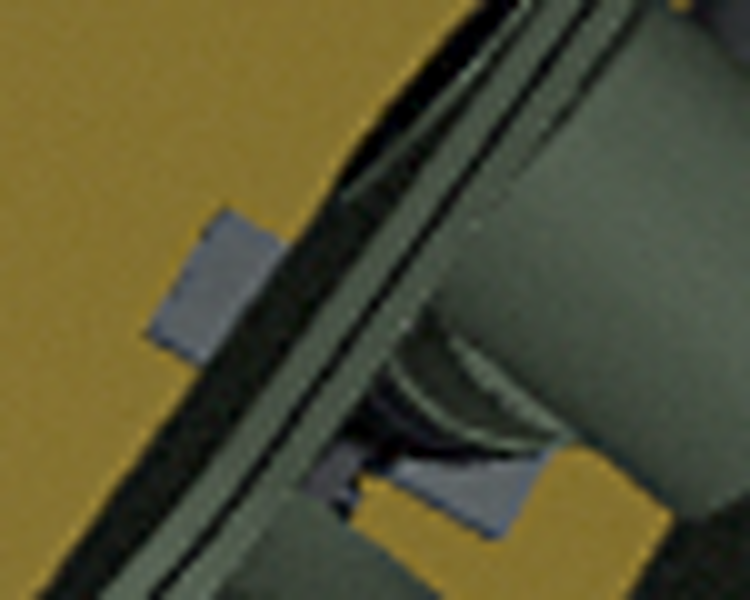

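```bash
python3 -c "
from pl import *
s=load('scene1.pkl')
k=lambda x,y:np.array([190+(x+.5)/5-.5,150+(y+.5)/5-.5])
for z in(.07,.08,.09,.1,.11,.12):
  a,b=[onz(s,k(*p),z) for p in((203,258),(383,207))];print(z,(a+b)/2,np.linalg.norm(a-b))
"
```

```text
0.07 [ 0.46311771 -0.34988168  0.07      ] 0.09908650264401855
0.08 [ 0.47099797 -0.3408551   0.08      ] 0.09777282067857185
0.09 [ 0.47887823 -0.33182851  0.09      ] 0.09645913871312531
0.1 [ 0.48675849 -0.32280193  0.1       ] 0.09514545674767846
0.11 [ 0.49463875 -0.31377534  0.11      ] 0.09383177478223186
0.12 [ 0.50251901 -0.30474876  0.12      ] 0.09251809281678522
```

Call:
{"fn": "drive_tool", "kwargs": {"deltas": [[0.4, [0, 0, -0.3], 0], [0.7, [0, 0, 0], 0], [0.8, [0, 0, 0], 0], [0.8, [0, 0, 0], 0], [0.8, [0, 0, 0], 0]]}}

```text
t: 3.35
position: [0.491, -0.3291, 0.0298]
orientation: [[0.537, 0.844, 0.002], [0.844, -0.537, -0.005], [-0.003, 0.004, -1.0]]
wrist_force: [-1.0, 0.1, -0.5]
finger_gap: 0.8
```

Call:
{"fn": "drive_tool", "kwargs": {"deltas": [[0.8, [0, 0, 0], 0], [0.8, [0, 0, 0], 0]]}}

```text
t: 3.52
position: [0.491, -0.3291, 0.0297]
orientation: [[0.537, 0.844, 0.002], [0.844, -0.537, -0.005], [-0.003, 0.004, -1.0]]
wrist_force: [0.4, -0.0, -0.8]
finger_gap: 0.802
```

```bash
python3 -c "
from pl import *
plan([.4897,-.328,.0245],57.5)
c=env.read_camera('scene');crop(c,215,165,90,80,7.5,'s3.png');pickle.dump(c,open('scene3.pkl','wb'))
"
```

```text
t 3.52 p [ 0.491  -0.3291  0.0297] psi 57.5 n 1 F [ 0.4 -0.  -0.8] gap 0.802
[[0.03, -0.17, 0.52], np.float64(0.0)]
```

View pics/s3.png

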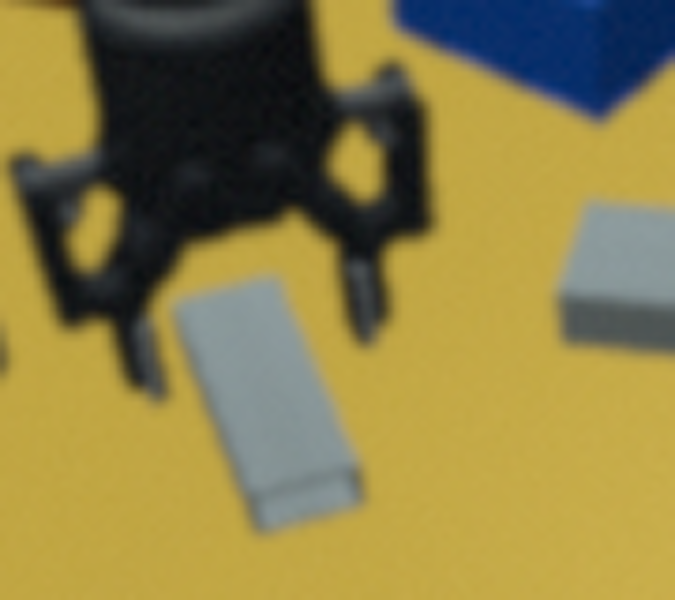

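```bash
python3 -c "
from pl import *
s=load('scene3.pkl')
k=lambda x,y:np.array([215+(x+.5)/7.5-.5,165+(y+.5)/7.5-.5])
for z in(.01,.02,.03,.04,.05,.06):
  a,b=[onz(s,k(*p),z) for p in((155,398),(370,340))];m=(a+b)/2;d=m-[.491,-.3291,z];print(z,m.round(4),np.linalg.norm(a-b).round(4),'along tool x',d@[.537,.844,0],'y',d@[.844,-.537,0])
print(proj(s,[.491,-.3291,.0297])*1,)
"
```

```text
0.01 [ 0.469  -0.3508  0.01  ] 0.0809 along tool x -0.03018895597884155 y -0.006920787276122749
0.02 [ 0.4762 -0.3425  0.02  ] 0.0799 along tool x -0.01924054489906622 y -0.005316986295910079
0.03 [ 0.4834 -0.3341  0.03  ] 0.0789 along tool x -0.008292133819290937 y -0.0037131853156973775
0.04 [ 0.4906 -0.3257  0.04  ] 0.078 along tool x 0.002656277260484373 y -0.00210938433548463
0.05 [ 0.4979 -0.3174  0.05  ] 0.077 along tool x 0.013604688340259703 y -0.000505583355271959
0.06 [ 0.5051 -0.309   0.06  ] 0.076 along tool x 0.024553099420034984 y 0.0010982176249407418
[249.1752322  216.14889462]
```

The image puts the tips at about z = 37 mm with the TCP reported at 29.7 mm, so they sit higher than the text implies. I'll lower in small force-checked steps and look again.

Call:
{"fn": "drive_tool", "kwargs": {"deltas": [[0.8, [0, 0, 0.6], 0], [0.8, [0, 0, 0.6], 0], [0.8, [0, 0, 0], 0], [0.8, [0, 0, 0], 0]]}}

```text
t: 3.9
position: [0.4909, -0.3291, 0.0163]
orientation: [[0.537, 0.844, 0.002], [0.844, -0.537, -0.004], [-0.003, 0.004, -1.0]]
wrist_force: [0.6, 0.6, 0.4]
finger_gap: 0.803
```

```bash
python3 -c "
from pl import *
plan([.4897,-.328,.0245],57.5)
c=env.read_camera('scene');crop(c,215,165,90,80,7.5,'s4.png');pickle.dump(c,open('scene4.pkl','wb'))
"
```

```text
t 3.9 p [ 0.4909 -0.3291  0.0163] psi 57.5 n 1 F [0.6 0.6 0.4] gap 0.803
[[0.03, -0.16, -0.82], np.float64(0.0)]
```

View pics/s4.png

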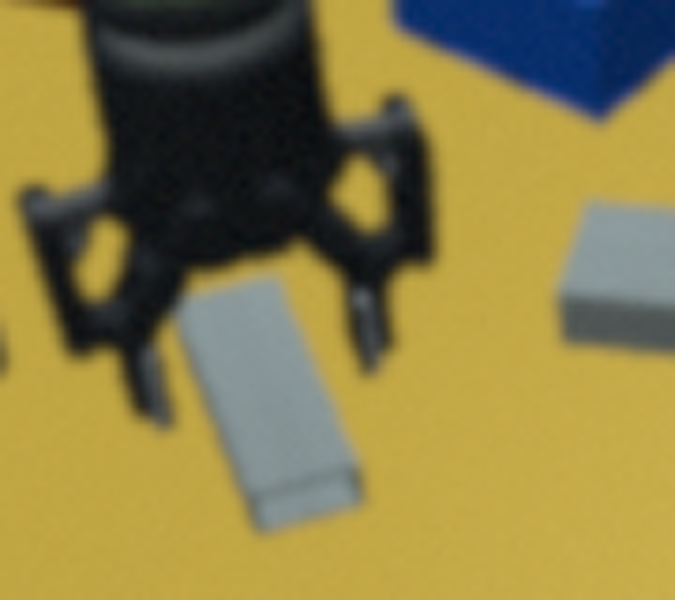

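Call:
{"fn": "drive_tool", "kwargs": {"deltas": [[0.8, [0, 0, 0.5], 0], [0.8, [0, 0, 0.5], 0], [0.6, [0, 0, 0], 0], [0.6, [0, 0, 0], 0]]}}

```text
t: 4.28
position: [0.4906, -0.3289, 0.0048]
orientation: [[0.537, 0.844, 0.001], [0.844, -0.537, -0.004], [-0.003, 0.003, -1.0]]
wrist_force: [-0.2, 0.2, -0.1]
finger_gap: 0.6
```

```bash
python3 -c "
from pl import *
plan([.4897,-.328,.0245],57.5)
c=env.read_camera('scene');crop(c,215,165,90,80,7.5,'s5.png');pickle.dump(c,open('scene5.pkl','wb'))
"
```

```text
t 4.28 p [ 0.4906 -0.3289  0.0048] psi 57.5 n 1 F [-0.2  0.2 -0.1] gap 0.6
[[0.02, -0.12, -1.97], np.float64(0.0)]
```

View pics/s5.png

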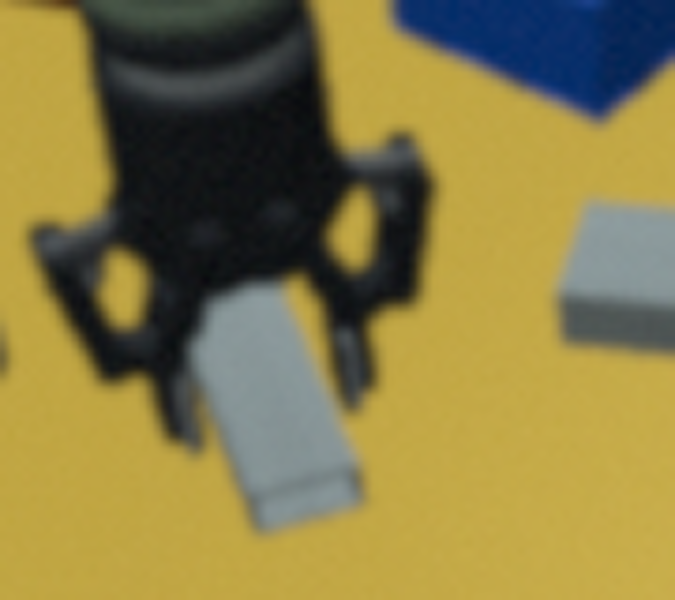

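Call:
{"fn": "drive_tool", "kwargs": {"deltas": [[0.45, [0, 0, 0], 0], [0.35, [0, 0, 0], 0], [0.3, [0, 0, 0], 0], [0.3, [0, 0, 0], 0], [0.3, [0, 0, 0], 0]], "force": 25}}

```text
t: 4.75
position: [0.4905, -0.3288, 0.0048]
orientation: [[0.537, 0.844, 0.001], [0.844, -0.537, -0.004], [-0.003, 0.003, -1.0]]
wrist_force: [-0.8, -0.2, -0.2]
finger_gap: 0.458
```

```bash
python3 -c "
from pl import *
plan([.4897,-.328,.0245],57.5)
c=env.read_camera('scene');crop(c,215,165,90,80,7.5,'s6.png');pickle.dump(c,open('scene6.pkl','wb'))
"
```

```text
t 4.75 p [ 0.4905 -0.3288  0.0048] psi 57.5 n 1 F [-0.8 -0.2 -0.2] gap 0.458
[[0.02, -0.11, -1.97], np.float64(0.0)]
```

View pics/s6.png

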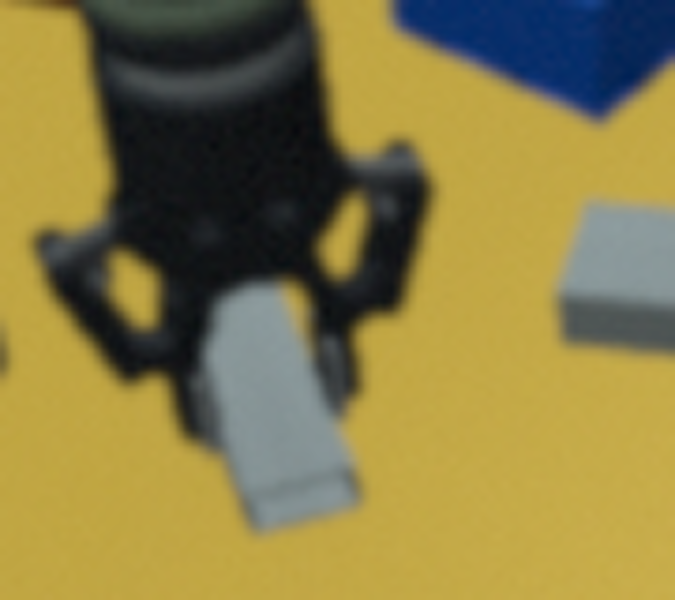

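Gripped: the gap of 0.458 ≈ 39 mm, with pads on both sides at (205,430) and (340,380). Next, locate the pads along the tube.

```bash
python3 -c "
from pl import *
s=load('scene6.pkl')
k=lambda x,y:np.array([215+(x+.5)/7.5-.5,165+(y+.5)/7.5-.5])
u=np.array([.537,.844,0]);v=np.array([.844,-.537,0])
for p in((192,440),(215,450),(348,405),(355,385),(252,505),(357,480)):
  for z in(.003,.006,.010): d=onz(s,k(*p),z)-[.4822,-.3398,z];print(p,z,(d@u*1000).round(1),(d@v*1000).round(1))
plan([.4905,-.3288,.09],57.5)
"
```

```text
(192, 440) 0.003 2.6 27.5
(192, 440) 0.006 5.8 27.8
(192, 440) 0.01 10.0 28.3
(215, 450) 0.003 10.8 21.1
(215, 450) 0.006 14.0 21.5
(215, 450) 0.01 18.2 22.0
(348, 405) 0.003 6.6 -29.8
(348, 405) 0.006 9.8 -29.2
(348, 405) 0.01 14.0 -28.4
(355, 385) 0.003 -2.7 -35.1
(355, 385) 0.006 0.5 -34.5
(355, 385) 0.01 4.8 -33.8
(252, 505) 0.003 43.0 16.1
(252, 505) 0.006 46.0 16.5
(252, 505) 0.01 50.1 17.0
(357, 480) 0.003 45.2 -21.8
(357, 480) 0.006 48.2 -21.3
(357, 480) 0.01 52.3 -20.6
t 4.8 p [ 0.4905 -0.3288  0.0048] psi 57.5 n 3 F [ 1.2 -0.1 -1.2] gap 0.457
[[0.0, -0.0, -2.84], np.float64(0.0)]
[[0.0, -0.0, -2.84], np.float64(0.0)]
[[0.0, -0.0, -2.84], np.float64(0.0)]
```

The pad centre is only about +7 mm from the tube's centre. I want about +15 for clearance to the clamp arm, so I'll regrip 8 mm further along and 2 mm deeper.

Call:
{"fn": "drive_tool", "kwargs": {"deltas": [[0.6, [0, 0, 0], 0], [0.6, [0, 0, 0], 0], [0.6, [0.8, 0, 0.2], 0], [0.6, [0, 0, 0], 0], [0.45, [0, 0, 0], 0]]}}

```text
t: 5.22
position: [0.4956, -0.3218, 0.0033]
orientation: [[0.537, 0.844, 0.002], [0.844, -0.537, -0.004], [-0.003, 0.004, -1.0]]
wrist_force: [-2.0, 1.3, 2.1]
finger_gap: 0.472
```

Call:
{"fn": "drive_tool", "kwargs": {"deltas": [[0.35, [0, 0, 0], 0], [0.3, [0, 0, 0], 0], [0.3, [0, 0, 0], 0]]}}

```text
t: 5.47
position: [0.4959, -0.3216, 0.0034]
orientation: [[0.536, 0.844, 0.002], [0.844, -0.536, -0.005], [-0.003, 0.004, -1.0]]
wrist_force: [-0.7, 0.3, 0.2]
finger_gap: 0.458
```

Call:
{"fn": "drive_tool", "kwargs": {"deltas": [[0.3, [0, 0, -1.0], 0], [0.3, [0, 0, -2.0], 0], [0.3, [0, 0, -3.0], 0], [0.3, [0, 0, -3.0], 0], [0.3, [0, 0, 0], 0]]}}

```text
t: 5.88
position: [0.4924, -0.3183, 0.0939]
orientation: [[0.537, 0.844, -0.007], [0.844, -0.537, 0.003], [-0.001, -0.007, -1.0]]
wrist_force: [0.6, -1.2, -0.6]
finger_gap: 0.457
```

```bash
python3 -c "
from pl import *
plan([.4905,-.3288,.09],57.5)
c=env.read_camera('scene');crop(c,205,130,100,100,6,'s7.png');pickle.dump(c,open('scene7.pkl','wb'))
"
```

```text
t 5.88 p [ 0.4924 -0.3183  0.0939] psi 57.5 n 1 F [ 0.6 -1.2 -0.6] gap 0.457
[[-0.99, 0.4, 0.39], np.float64(0.0)]
```

View pics/s7.png

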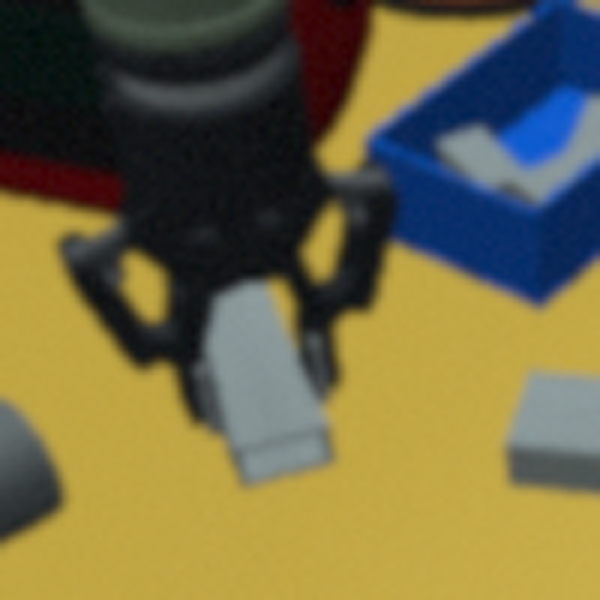

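```bash
python3 -c "
from pl import *
s=load('scene7.pkl')
k=lambda x,y:np.array([205+(x+.5)/6-.5,130+(y+.5)/6-.5])
u=np.array([.537,.844,0]);v=np.array([.844,-.537,0]);p=np.array([.4924,-.3183,.0939])
c=p-.0227*u+[0,0,.0066]
for e in(55,):
  for w in(-20,20):
    for z in(-10,10): print(w,z,(proj(s,c+u*e/1000+v*w/1000+[0,0,z/1000])-[205,130]+.5)*6-.5)
g=nw([-69-35,0,75]);print(g)
plan([.5,-.2,.20],30)
"
```

```text
-20 -10 [331.64956701 461.93919243]
-20 10 [325.96630778 425.88441898]
20 -10 [238.56656083 486.89837941]
20 10 [231.56798509 450.84078194]
[ 0.71388812 -0.02742984  0.10464085]
t 5.93 p [ 0.4912 -0.3173  0.0915] psi 57.5 n 5 F [-0.3  0.1 -1.7] gap 0.46
[[2.07, -1.11, -2.17], np.float64(5.5)]
[[1.96, -1.3, -2.17], np.float64(5.5)]
[[1.82, -1.49, -2.17], np.float64(5.5)]
[[1.67, -1.65, -2.17], np.float64(5.5)]
[[1.51, -1.81, -2.17], np.float64(5.5)]
```

The predicted B-end corners match the picture within 1 px. So the tube is level in the jaws, its centre 22.7 mm behind and 6.6 mm above the reported TCP. Next, go to the hook's far side, high.

```bash
python3 -c "
from pl import *
e=nw([-69,0,31.5]);l=nw([-46.25,0,31]);u=np.array([np.cos(np.radians(-12.9)),np.sin(np.radians(-12.9)),0])
print(e,l);t=e+.0387*u;t[2]=.15;print(t);plan(t,-12.9)
T=load('top0.pkl');print('tape',onz(T,(415,177),.05))"
```

```text
[ 0.66636629 -0.01657037  0.07741958] [ 0.64562033 -0.01182959  0.08547829]
[ 0.70408955 -0.02521015  0.15      ]
t 5.93 p [ 0.4912 -0.3173  0.0915] psi 57.5 n 11 F [-0.3  0.1 -1.7] gap 0.46
[[3.28, 0.21, -0.53], np.float64(6.4)]
[[3.28, -0.16, -0.53], np.float64(6.4)]
[[3.24, -0.52, -0.53], np.float64(6.4)]
[[3.17, -0.88, -0.53], np.float64(6.4)]
[[3.05, -1.23, -0.53], np.float64(6.4)]
[[2.89, -1.56, -0.53], np.float64(6.4)]
[[2.7, -1.88, -0.53], np.float64(6.4)]
[[2.47, -2.16, -0.53], np.float64(6.4)]
[[2.22, -2.43, -0.53], np.float64(6.4)]
[[1.93, -2.66, -0.53], np.float64(6.4)]
[[1.62, -2.86, -0.53], np.float64(6.4)]
tape [ 0.68470844 -0.28596511  0.05      ]
```

Call:
{"fn": "drive_tool", "kwargs": {"deltas": [[0.3, [1.5, 0.1, -2.0], 4.0], [0.3, [3.2, 0, -1.5], 6.5], [0.3, [3.2, -0.4, -1.0], 6.5], [0.3, [3.2, -0.8, -0.7], 6.5], [0.3, [3.1, -1.1, -0.3], 6.5]]}}

```text
t: 6.35
position: [0.573, -0.2009, 0.1424]
orientation: [[0.903, 0.43, -0.021], [0.43, -0.903, 0.011], [-0.014, -0.019, -1.0]]
wrist_force: [0.8, -0.2, -1.4]
finger_gap: 0.462
```

Call:
{"fn": "drive_tool", "kwargs": {"deltas": [[0.3, [2.9, -1.5, 0], 6.5], [0.3, [2.7, -1.9, 0], 6.5], [0.3, [2.5, -2.2, 0], 6.5], [0.3, [2.2, -2.4, 0], 6.5], [0.3, [1.9, -2.6, 0], 6.5]]}}

```text
t: 6.77
position: [0.6714, -0.0625, 0.1356]
orientation: [[0.988, -0.153, -0.031], [-0.153, -0.988, 0.014], [-0.033, -0.009, -0.999]]
wrist_force: [-0.1, -0.9, -1.8]
finger_gap: 0.456
```

```bash
python3 -c "
from pl import *
plan([.7041,-.0252,.15],-12.9)"
```

```text
t 6.77 p [ 0.6714 -0.0625  0.1356] psi -8.8 n 2 F [-0.1 -0.9 -1.8] gap 0.456
[[1.33, -2.1, -0.72], np.float64(2.1)]
[[1.25, -2.14, -0.72], np.float64(2.1)]
```

Call:
{"fn": "drive_tool", "kwargs": {"deltas": [[0.3, [1.0, -1.3, -0.7], 2.0], [0.3, [0.8, -1.2, -0.5], 1.0], [0.3, [0, 0, 0], 0], [0.3, [0, 0, 0], 0]]}}

```text
t: 7.1
position: [0.6931, -0.0306, 0.1386]
orientation: [[0.979, -0.202, -0.043], [-0.201, -0.979, 0.019], [-0.046, -0.01, -0.999]]
wrist_force: [-0.0, 0.0, -2.1]
finger_gap: 0.456
```

```bash
python3 -c "
from pl import *
plan([.7041,-.0252,.10],-12.9)"
```

```text
t 7.1 p [ 0.6931 -0.0306  0.1386] psi -11.6 n 2 F [-0.   0.  -2.1] gap 0.456
[[0.49, -0.38, 1.93], np.float64(0.6)]
[[0.48, -0.38, 1.93], np.float64(0.6)]
```

Call:
{"fn": "drive_tool", "kwargs": {"deltas": [[0.3, [1.0, -0.75, 1.5], 1.2], [0.3, [0, 0, 1.0], 0], [0.3, [0, 0, 0], 0], [0.3, [0, 0, 0], 0]]}}

```text
t: 7.43
position: [0.6986, -0.0272, 0.108]
orientation: [[0.973, -0.223, -0.052], [-0.222, -0.975, 0.019], [-0.055, -0.007, -0.998]]
wrist_force: [0.1, -1.1, -1.5]
finger_gap: 0.464
```

```bash
python3 -c "
from pl import *
plan([.7041,-.0252,.10],-12.9);print(env.get_state()['orientation'])
c=env.read_camera('scene');crop(c,245,240,130,110,6,'s8.png');pickle.dump(c,open('scene8.pkl','wb'))
"
```

```text
t 7.43 p [ 0.6986 -0.0272  0.108 ] psi -12.9 n 1 F [ 0.1 -1.1 -1.5] gap 0.464
[[0.49, -0.32, 0.8], np.float64(0.0)]
[[ 0.9734222  -0.22307332 -0.0518412 ]
 [-0.2223749  -0.97477716  0.01894471]
 [-0.05475968 -0.00691302 -0.99847563]]
```

View pics/s8.png

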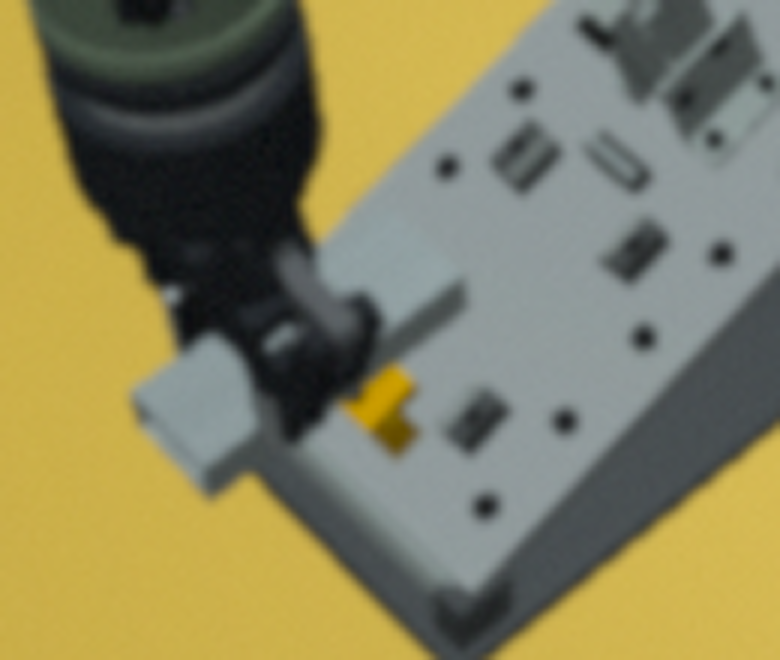

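The tube lies across above the hook: nose at (200,430), rear at (400,260), hook at (385,400). Now lower until the rear meets the hook's top and watch the force.

Call:
{"fn": "drive_tool", "kwargs": {"deltas": [[0.3, [0.5, -0.3, 0.8], 0], [0.3, [0, 0, 0.6], 0], [0.3, [0, 0, 0.6], 0], [0.3, [0, 0, 0.5], 0], [0.3, [0, 0, 0], 0]]}}

```text
t: 7.9
position: [0.7039, -0.0276, 0.0837]
orientation: [[0.973, -0.226, -0.047], [-0.225, -0.974, 0.018], [-0.05, -0.007, -0.999]]
wrist_force: [-0.6, 0.7, 1.1]
finger_gap: 0.462
```

Call:
{"fn": "drive_tool", "kwargs": {"deltas": [[0.3, [0, 0, 0.5], 0], [0.3, [0, 0, 0.5], 0], [0.3, [0, 0, 0], 0]]}}

```text
t: 8.15
position: [0.7058, -0.0278, 0.0763]
orientation: [[0.973, -0.226, -0.042], [-0.225, -0.974, 0.017], [-0.044, -0.007, -0.999]]
wrist_force: [0.4, 0.5, 0.6]
finger_gap: 0.461
```

```bash
python3 -c "
from pl import *
plan([.7041,-.0252,.07],-12.9);print(env.get_state()['orientation'].round(3).tolist())
c=env.read_camera('scene');crop(c,245,240,130,110,6,'s9.png');pickle.dump(c,open('scene9.pkl','wb'))
"
```

```text
t 8.15 p [ 0.7058 -0.0278  0.0763] psi -13.0 n 1 F [0.4 0.5 0.6] gap 0.461
[[-0.23, -0.22, 0.63], np.float64(-0.1)]
[[0.973, -0.226, -0.042], [-0.225, -0.974, 0.017], [-0.044, -0.007, -0.999]]
```

View pics/s9.png

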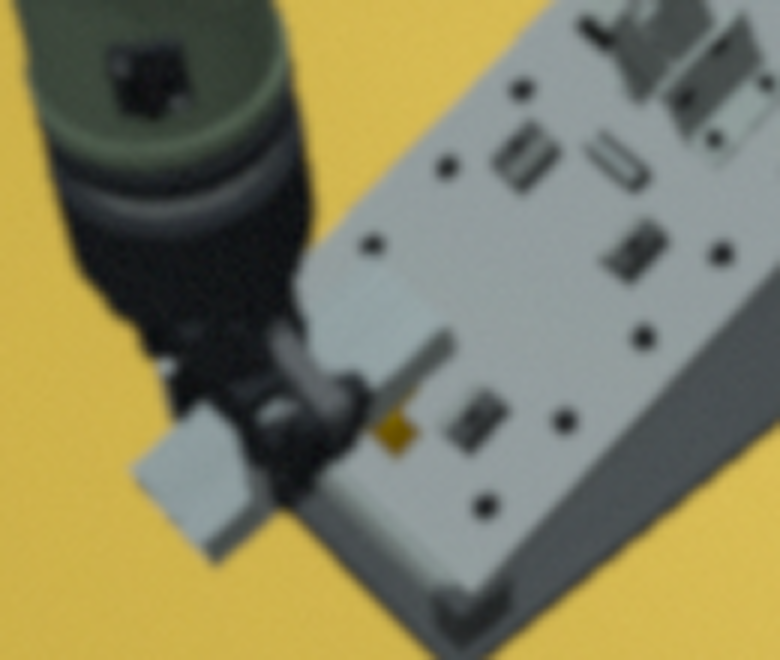

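```bash
cat > tl.py <<'E'
from pl import *
def edge(c,a,b,yn,off=np.array([.35,-.2])):
    # a: rear top corner px, b: nose top corner px, both on nest -y side edge; plane nest y=yn mm
    out=[]
    for p in(a,b):
        O,d=ray(c,np.array(p)-off);On=R.T@(O-o);dn=R.T@d
        t=(yn/1000-On[1])/dn[1];out.append((On+t*dn)*1000)
    A,B=out;v=B-A;print('A',A.round(1),'B',B.round(1),'len',np.linalg.norm(v).round(1),'phi',np.degrees(np.arctan2(-v[2],-v[0])).round(1))
    return A,B
E
python3 -c "
from tl import *
k=lambda x,y:np.array([245+(x+.5)/6-.5,240+(y+.5)/6-.5])
k8=k
edge(load('scene8.pkl'),k(463,280),k(208,492-30),-20)
for y in(-18,-20): edge(load('scene9.pkl'),k(455,335),k(213,548),y)
"
```

```text
A [-12.6 -20.   66.2] B [-111.5  -20.   106. ] len 106.6 phi -21.9
A [-26.3 -18.   39. ] B [-132.2  -18.    59.7] len 107.9 phi -11.1
A [-26.5 -20.   42.9] B [-131.9  -20.    63.5] len 107.4 phi -11.1
```

It works: the tube has already pivoted in the jaws from 0° to about 11° nose-down (nest pitch −21.9° → −11.1°). Continue.

Call:
{"fn": "drive_tool", "kwargs": {"deltas": [[0.3, [0, -0.1, 0.5], 0], [0.3, [0, 0, 0.5], 0], [0.3, [0, 0, 0.4], 0], [0.3, [0, 0, 0], 0], [0.3, [0, 0, 0], 0]]}}

```text
t: 8.62
position: [0.7073, -0.0277, 0.0637]
orientation: [[0.974, -0.225, -0.037], [-0.225, -0.974, 0.015], [-0.04, -0.006, -0.999]]
wrist_force: [0.7, -0.6, 3.0]
finger_gap: 0.458
```

```bash
python3 -c "
from pl import *
plan([.7041,-.0252,.07],-12.9);print(env.get_state()['orientation'].round(3).tolist())
c=env.read_camera('scene');crop(c,245,240,130,110,6,'s10.png');pickle.dump(c,open('scene10.pkl','wb'))
"
```

```text
t 8.62 p [ 0.7073 -0.0277  0.0637] psi -13.0 n 1 F [ 0.7 -0.6  3. ] gap 0.458
[[-0.37, -0.17, -0.63], np.float64(-0.1)]
[[0.974, -0.225, -0.037], [-0.225, -0.974, 0.015], [-0.04, -0.006, -0.999]]
```

View pics/s10.png

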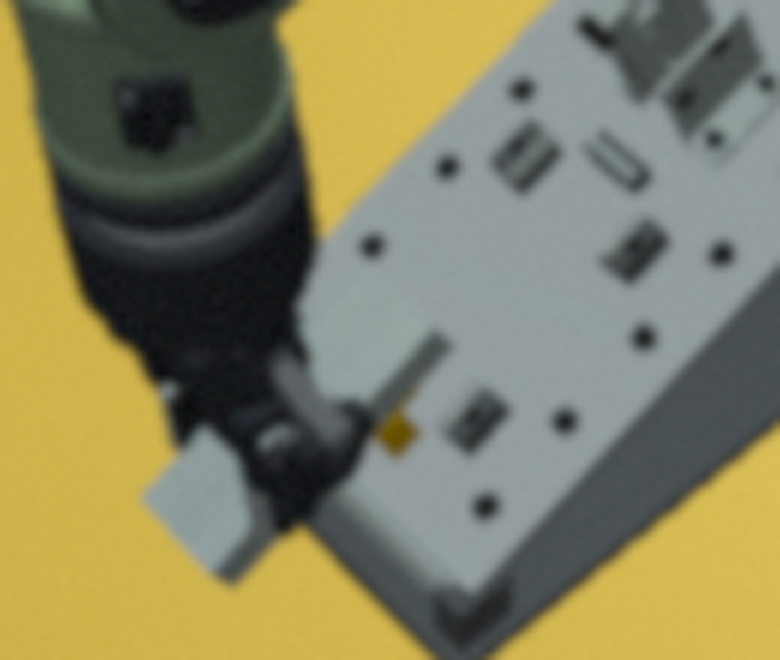

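```bash
python3 -c "
from tl import *
k=lambda x,y:np.array([245+(x+.5)/6-.5,240+(y+.5)/6-.5])
edge(load('scene10.pkl'),k(440,333),k(230,572),-18)
"
```

```text
A [-29.7 -18.   48. ] B [-135.2  -18.    39. ] len 105.9 phi 4.9
```

Call:
{"fn": "drive_tool", "kwargs": {"deltas": [[0.3, [0, 0, 0.4], 0], [0.3, [0, 0, 0.4], 0], [0.3, [0, 0, 0.3], 0], [0.3, [0, 0, 0], 0]]}}

```text
t: 9.0
position: [0.7094, -0.0279, 0.0555]
orientation: [[0.974, -0.225, -0.031], [-0.225, -0.974, 0.014], [-0.034, -0.007, -0.999]]
wrist_force: [0.1, 0.0, 1.9]
finger_gap: 0.462
```

```bash
python3 -c "
from pl import *
plan([.7041,-.0252,.07],-12.9);print(env.get_state()['orientation'].round(3).tolist())
c=env.read_camera('scene');crop(c,245,240,130,110,6,'s11.png');pickle.dump(c,open('scene11.pkl','wb'))
"
```

```text
t 9.0 p [ 0.7094 -0.0279  0.0555] psi -13.0 n 1 F [0.1 0.  1.9] gap 0.462
[[-0.57, -0.14, -1.45], np.float64(-0.1)]
[[0.974, -0.225, -0.031], [-0.225, -0.974, 0.014], [-0.034, -0.007, -0.999]]
```

View pics/s11.png

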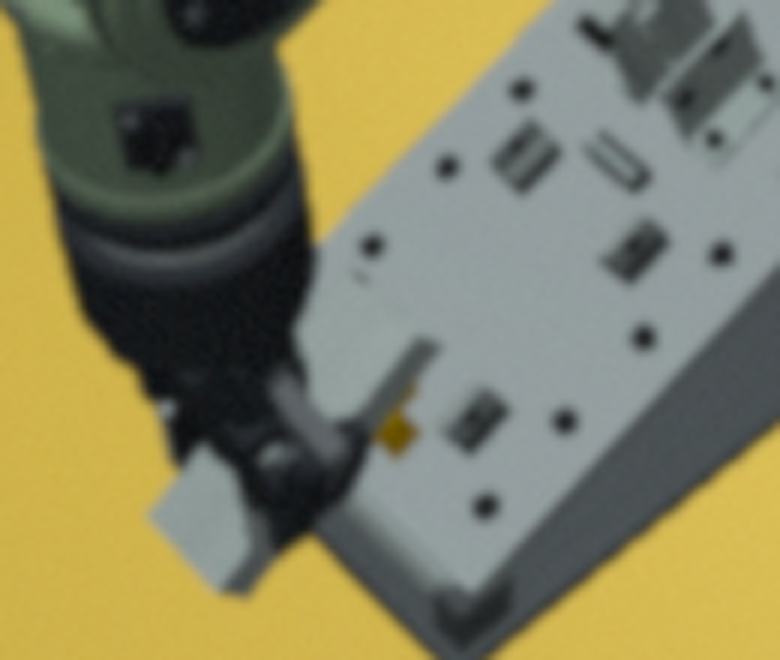

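```bash
python3 -c "
from tl import *
k=lambda x,y:np.array([245+(x+.5)/6-.5,240+(y+.5)/6-.5])
edge(load('scene11.pkl'),k(424,335),k(224,590),-18)
edge(load('scene11.pkl'),k(438,345),k(245,597),-18) # bottom edge
"
```

```text
A [-34.2 -18.   55.5] B [-141.2  -18.    33.1] len 109.3 phi 11.8
A [-32.9 -18.   43. ] B [-139.  -18.   18.] len 109.0 phi 13.3
```

```bash
python3 -c "
from tl import *
from fit import j1,s2,j2
T=load('top0.pkl');S=load('scene0.pkl')
for a,b in((j1(200,466),s2(162,345)),(j1(175,463),s2(185,365)),(j1(228,475),s2(140,325))):
  P,e=tri(T,a-[.35,-.3],S,b-[.35,-.2]);n=R.T@(P-o)*1000;print(n.round(1),e.round(4),'h',n[0]*.927-n[2]*.375,'v',n[0]*.375+n[2]*.927)
s=env.get_state();p=s['position'];q=R.T@(p-o)*1000;print('TCP nest',q)
"
```

```text
[76.  -1.  85.7] 0.0021 h 38.35237306763504 v 107.93195322601585
[75.8 -7.6 83.5] 0.003 h 38.95455891326163 v 105.88177011553013
[76.7  6.5 86. ] 0.0011 h 38.88157216823705 v 108.52474538211621
TCP nest [-118.40933011    1.40826702   27.85129259]
```

```bash
python3 -c "
from tl import *
c=load('scene11.pkl');f=c['frame'].astype(float)*2.2;c=dict(c);c['frame']=np.clip(f,0,255).astype(np.uint8)
crop(c,262,295,64,52,12,'s11z.png')
s=env.get_state();p=s['position'];
for y in(-22,-30): print(y,[((proj(c,p+(R@np.array([0,y/1000,0]))+np.array([0,0,dz]))+[.35,-.2]-[262,295]+.5)*12).round(0).tolist() for dz in(0,.01,.02,-.01)])
"
```

```text
-22 [[361.0, 439.0], [357.0, 407.0], [353.0, 375.0], [364.0, 471.0]]
-30 [[390.0, 470.0], [387.0, 438.0], [383.0, 406.0], [394.0, 501.0]]
```

View pics/s11z.png

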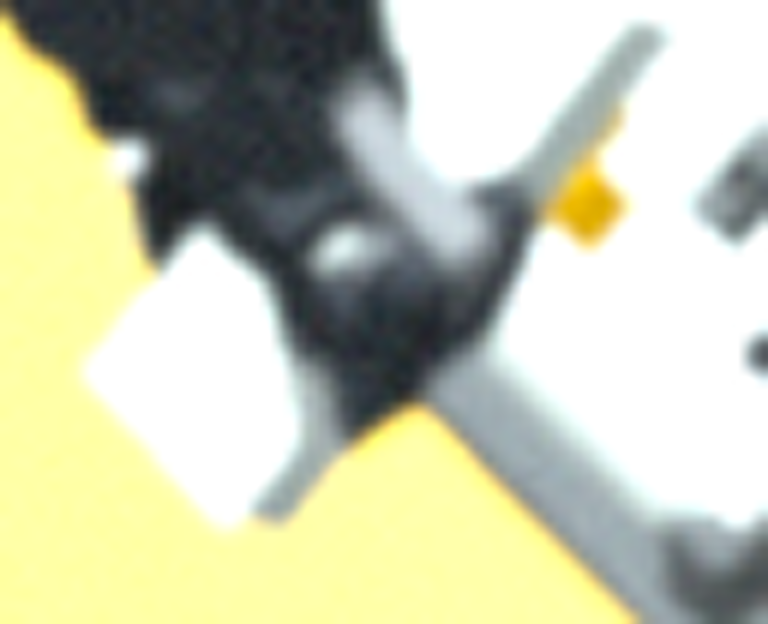

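Pitch is now about +12° relative to the plate (34° nose-down), as wanted. From the picture, the tube centre is at nest (−87, ·, 37), an offset of (31.6, ·, 9.5) from the TCP. Next: lift, then hover over the nest.

```bash
python3 -c "
from tl import *
p=env.get_state()['position']
up=np.array(p)+[0,0,.04]
t=p+R@np.array([.1118,-.0014,.018]);print(t)
s=env.get_state();Rt=s['orientation']
print('up',(Rt.T@(up-p)*100).round(2),'then',(Rt.T@(t-up)*100).round(2))"
```

```text
[ 0.61521151 -0.00488919  0.11409782]
up [-0.13 -0.03 -4.  ] then [-9.75 -0.13 -1.53]
```

Call:
{"fn": "drive_tool", "kwargs": {"deltas": [[0.3, [0, 0, -1.0], 0], [0.3, [-0.1, 0, -1.5], 0], [0.3, [0, 0, -1.5], 0], [0.3, [-2.5, 0, -0.7], 0], [0.3, [-2.5, 0, -0.5], 0]]}}

```text
t: 9.47
position: [0.6582, -0.0168, 0.1068]
orientation: [[0.973, -0.226, -0.042], [-0.226, -0.974, 0.017], [-0.045, -0.007, -0.999]]
wrist_force: [0.6, 0.5, -1.6]
finger_gap: 0.456
```

Call:
{"fn": "drive_tool", "kwargs": {"deltas": [[0.3, [-2.5, 0, -0.3], 0], [0.3, [-1.5, 0, 0], 0], [0.3, [0, 0, 0], 0], [0.3, [0, 0, 0], 0]]}}

```text
t: 9.8
position: [0.6148, -0.006, 0.1158]
orientation: [[0.973, -0.226, -0.041], [-0.225, -0.974, 0.017], [-0.044, -0.007, -0.999]]
wrist_force: [3.2, -1.6, -3.8]
finger_gap: 0.457
```

```bash
python3 -c "
from tl import *
plan([.6152,-.0049,.1141],-12.9);s=env.get_state();print(s['orientation'].round(3).tolist(), R.T@(s['position']-o)*1000)
for n in('scene','top'):
  c=env.read_camera(n);pickle.dump(c,open(n+'12.pkl','wb'))
crop(load('scene12.pkl'),265,225,110,95,7,'s12.png');crop(load('top12.pkl'),270,160,90,90,6.5,'t12.png')
"
```

```text
t 9.8 p [ 0.6148 -0.006   0.1158] psi -13.0 n 1 F [ 3.2 -1.6 -3.8] gap 0.457
[[0.01, -0.12, 0.17], np.float64(-0.1)]
[[0.973, -0.226, -0.041], [-0.225, -0.974, 0.017], [-0.044, -0.007, -0.999]] [-5.873233    1.20754769 47.38299808]
```

View pics/s12.png

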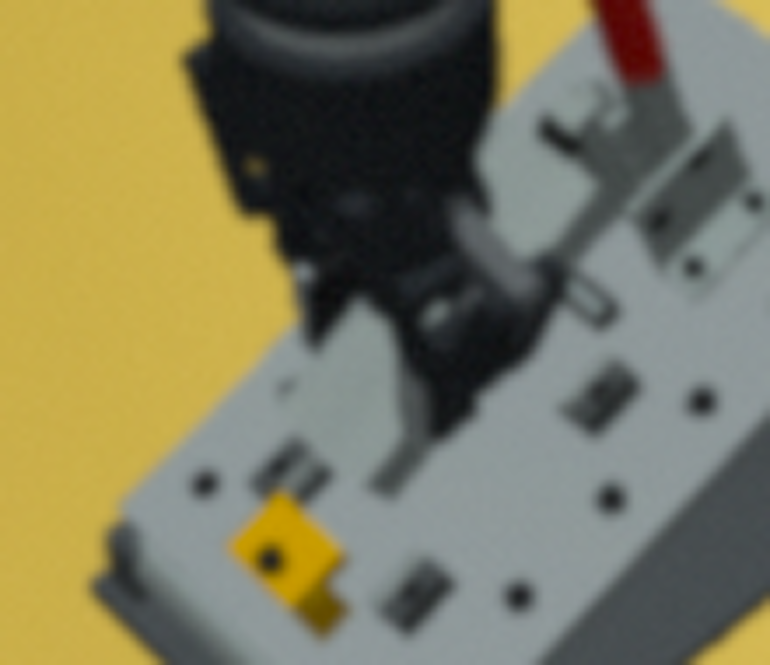

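View pics/t12.png

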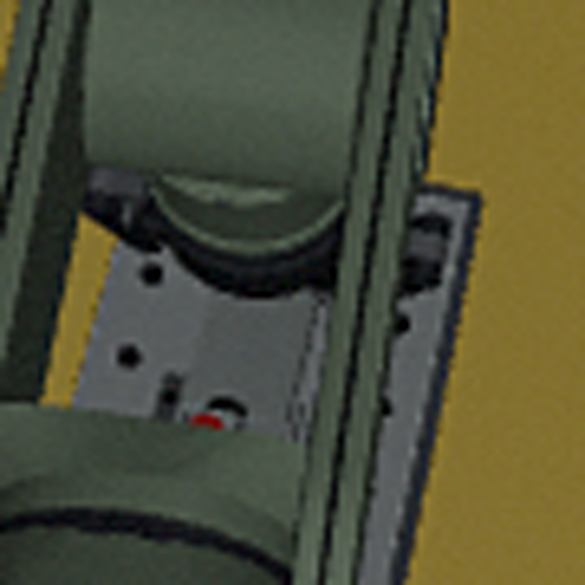

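The wrist force (3.2, −1.6, −3.8 N) and the picture show the tube's rear top edge touching the clamp foot at about (550,140). Back off down-slope at once and recheck the tilt.

Call:
{"fn": "drive_tool", "kwargs": {"deltas": [[0.3, [1.2, 0, 0.1], 0], [0.3, [0, 0, 0], 0], [0.3, [0, 0, 0], 0]]}}

```text
t: 10.15
position: [0.6276, -0.009, 0.1134]
orientation: [[0.973, -0.226, -0.046], [-0.226, -0.974, 0.018], [-0.049, -0.008, -0.999]]
wrist_force: [-0.6, 1.2, -2.0]
finger_gap: 0.463
```

```bash
python3 -c "
from tl import *
plan([.6152,-.0049,.1141],-12.9);s=env.get_state();print(s['orientation'].round(3).tolist(), R.T@(s['position']-o)*1000)
for n in('scene','top'):
  c=env.read_camera(n);pickle.dump(c,open(n+'13.pkl','wb'))
crop(load('scene13.pkl'),285,225,90,80,8,'s13.png');crop(load('top13.pkl'),270,160,90,90,6.5,'t13.png')
"
```

```text
t 10.15 p [ 0.6276 -0.009   0.1134] psi -13.1 n 1 F [-0.6  1.2 -2. ] gap 0.463
[[-1.3, -0.12, -0.07], np.float64(-0.2)]
[[0.973, -0.226, -0.046], [-0.226, -0.974, 0.018], [-0.049, -0.008, -0.999]] [-18.94161693   1.24356152  50.07379904]
```

View pics/s13.png

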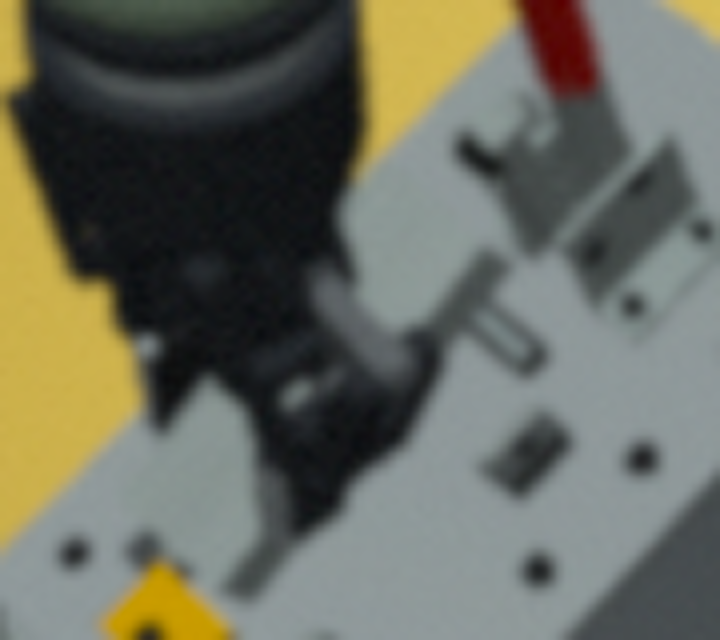

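View pics/t13.png

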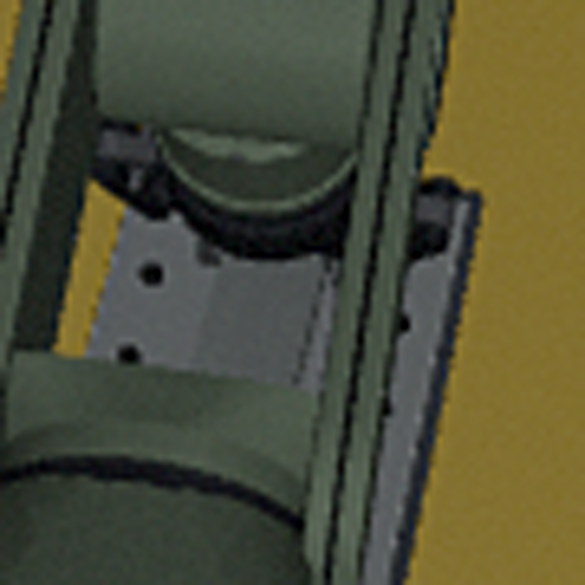

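```bash
cat >> tl.py <<'E'
def lat(c,pts,A,B,off=np.array([.35,-.3])):
    v=(B-A);n=np.cross(v,[0,1,0])
    for p in pts:
        O,d=ray(c,np.array(p)-off);On=R.T@(O-o)*1000;dn=R.T@d
        t=((A-On)@n)/(dn@n);print('   lat',p.round(1),(On+t*dn).round(1))
E
python3 -c "
from tl import *
k=lambda x,y:np.array([285+(x+.5)/8-.5,225+(y+.5)/8-.5])
kt=lambda x,y:np.array([270+(x+.5)/6.5-.5,160+(y+.5)/6.5-.5])
s=load('scene13.pkl');t=load('top13.pkl')
for y in(-18.5,-20):
  A,B=edge(s,k(484,250),k(222,592),y)
  A2,B2=edge(s,k(504,262),k(246,599),y);print((A+B+A2+B2)/4)
  lat(t,[kt(215,275),kt(193,352),kt(330,265),kt(300,385)],A,B)
"
```

```text
A [ 62.4 -18.5  80.9] B [-42.8 -18.5  56.3] len 108.1 phi 13.2
A [ 65.4 -18.5  68.9] B [-39.5 -18.5  44.1] len 107.8 phi 13.3
[ 11.36523395 -18.5         62.53878692]
   lat [302.7 201.9] [ 14.3 -18.2  69.6]
   lat [299.3 213.7] [ 54.4 -17.9  79.1]
   lat [320.3 200.3] [-2.4 23.9 65.7]
   lat [315.7 218.8] [60.1 24.3 80.4]
A [ 61.9 -20.   83.7] B [-42.9 -20.   59.1] len 107.7 phi 13.2
A [ 64.9 -20.   71.7] B [-39.6 -20.   47. ] len 107.4 phi 13.3
[ 11.06206802 -20.          65.39297679]
   lat [302.7 201.9] [ 16.2 -17.8  73. ]
   lat [299.3 213.7] [ 56.3 -17.5  82.4]
   lat [320.3 200.3] [-0.4 24.1 69.1]
   lat [315.7 218.8] [61.9 24.6 83.7]
```

Tube now: centre nest ≈ (11.4, +1.8, 62.5), pitch +13.2°, parallel to the nest. The next move goes 1.8 mm across and straight down the nest normal, just short of the lip.

```bash
python3 -c "
from tl import *
s=env.get_state();Rt=s['orientation'];
print((Rt.T@R@np.array([1.6,-1.8,-38.5])/10).round(2), 'nest -x 10mm:',(Rt.T@R@np.array([-1,0,0])).round(3),'nest y',(Rt.T@R@np.array([0,1,0])).round(3),'nest -z',(Rt.T@R@np.array([0,0,-1])).round(3))"
```

```text
[-1.42 -0.15  3.58] nest -x 10mm: [ 0.944 -0.     0.329] nest y [ 0.003  1.    -0.008] nest -z [-0.329  0.008  0.944]
```

Call:
{"fn": "drive_tool", "kwargs": {"deltas": [[0.3, [-0.4, -0.15, 0.8], 0], [0.3, [-0.3, 0, 0.8], 0], [0.3, [-0.3, 0, 0.8], 0], [0.3, [0, 0, 0], 0], [0.3, [0, 0, 0], 0]]}}

```text
t: 10.67
position: [0.6139, -0.0039, 0.0861]
orientation: [[0.973, -0.226, -0.05], [-0.225, -0.974, 0.019], [-0.053, -0.007, -0.999]]
wrist_force: [-0.4, -0.3, -1.9]
finger_gap: 0.461
```

```bash
python3 -c "
from tl import *
s=env.get_state();print(s['t'],s['wrist_force'].round(1),s['orientation'].round(3).tolist(), R.T@(s['position']-o)*1000)
for n in('scene','top'):
  c=env.read_camera(n);pickle.dump(c,open(n+'14.pkl','wb'))
crop(load('scene14.pkl'),285,235,90,80,8,'s14.png');crop(load('top14.pkl'),270,160,90,90,6.5,'t14.png')
"
```

```text
10.6667 [-0.4 -0.3 -1.9] [[0.973, -0.226, -0.05], [-0.225, -0.974, 0.019], [-0.053, -0.007, -0.999]] [-15.71131565  -0.6619804   19.33303889]
```

View pics/s14.png

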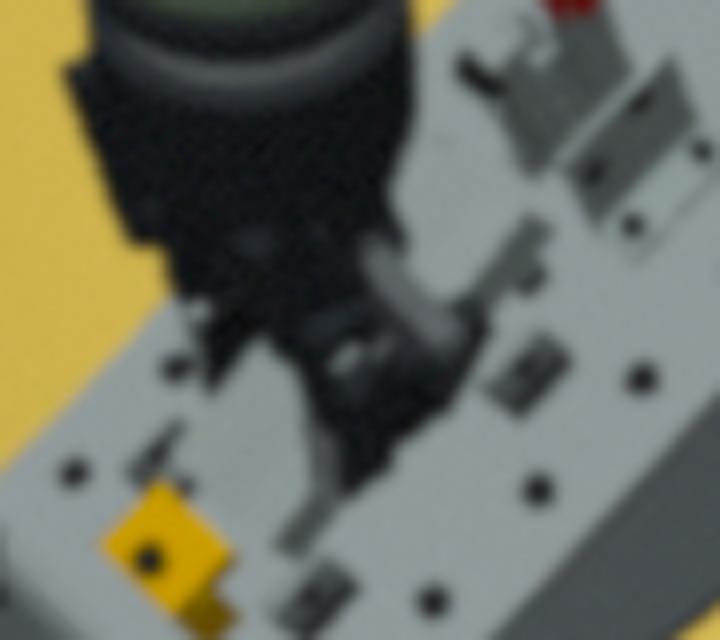

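View pics/t14.png

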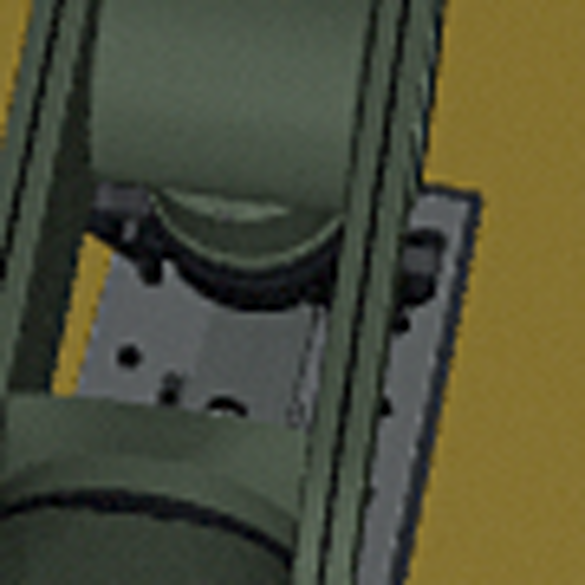

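```bash
python3 -c "
from tl import *
k=lambda x,y:np.array([285+(x+.5)/8-.5,235+(y+.5)/8-.5])
kt=lambda x,y:np.array([270+(x+.5)/6.5-.5,160+(y+.5)/6.5-.5])
s=load('scene14.pkl');t=load('top14.pkl')
for y in(-20,):
  A,B=edge(s,k(526,216),k(276,546),y)
  A2,B2=edge(s,k(548,228),k(298,554),y);print((A+B+A2+B2)/4)
  lat(t,[kt(209,305),kt(192,375),kt(322,300),kt(304,385)],A,B)
"
```

```text
A [ 65.4 -20.   50.2] B [-38.6 -20.   24.3] len 107.1 phi 14.0
A [ 69.  -20.   36.5] B [-35.7 -20.   11.7] len 107.5 phi 13.3
[ 15.03567804 -20.          30.66058699]
   lat [301.7 206.5] [  8.8 -21.5  36.1]
   lat [299.1 217.3] [ 46.1 -20.1  45.4]
   lat [319.1 205.7] [-5.6 21.5 32.5]
   lat [316.3 218.8] [40.  23.1 43.8]
```

Call:
{"fn": "drive_tool", "kwargs": {"deltas": [[0.3, [-0.1, 0.05, 0.35], 0], [0.3, [-0.1, 0, 0.25], 0], [0.3, [0, 0, 0], 0]]}}

```text
t: 11.02
position: [0.6125, -0.0041, 0.0809]
orientation: [[0.973, -0.226, -0.047], [-0.226, -0.974, 0.019], [-0.05, -0.007, -0.999]]
wrist_force: [-0.3, -0.4, -0.8]
finger_gap: 0.458
```

```bash
python3 -c "
from tl import *
s=env.get_state();print(s['t'],s['wrist_force'].round(1),s['moment'].round(2),s['orientation'].round(3).tolist(), R.T@(s['position']-o)*1000)
c=env.read_camera('scene');pickle.dump(c,open('scene15.pkl','wb'))
crop(c,285,235,90,80,8,'s15.png')
"
```

```text
11.0167 [-0.3 -0.4 -0.8] [0.01 0.   0.04] [[0.973, -0.226, -0.047], [-0.226, -0.974, 0.019], [-0.05, -0.007, -0.999]] [-16.39346764  -0.17573936  14.0151063 ]
```

View pics/s15.png

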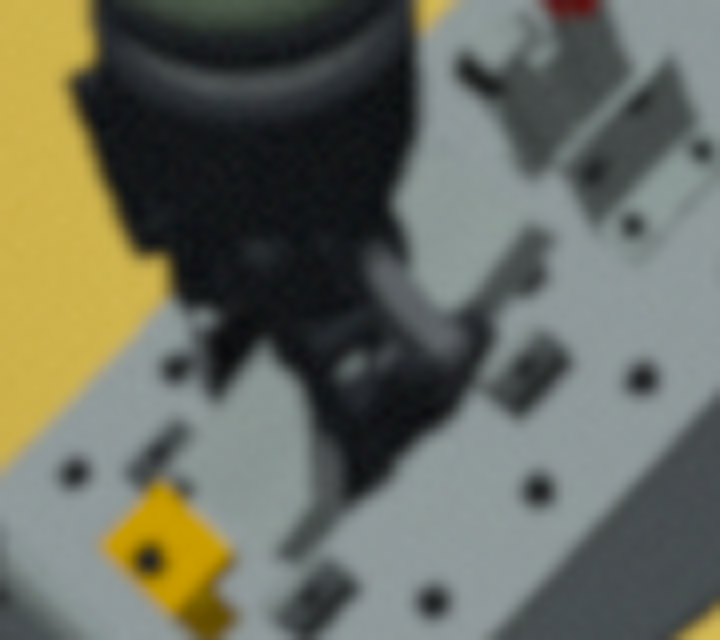

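```bash
python3 -c "
from tl import *
k=lambda x,y:np.array([285+(x+.5)/8-.5,235+(y+.5)/8-.5])
s=load('scene15.pkl')
A,B=edge(s,k(530,228),k(278,552),-20)
A2,B2=edge(s,k(550,238),k(300,560),-20);print((A+B+A2+B2)/4)
c=dict(s);c['frame']=np.clip(s['frame'].astype(float)*1.3,0,255).astype(np.uint8)
crop(c,300,280,50,40,15,'s15z.png')
"
```

```text
A [ 64.7 -20.   43.9] B [-39.2 -20.   21. ] len 106.4 phi 12.4
A [ 68.1 -20.   31.7] B [-36.3 -20.    8.4] len 107.0 phi 12.5
[ 14.31500031 -20.          26.26393648]
```

View pics/s15z.png

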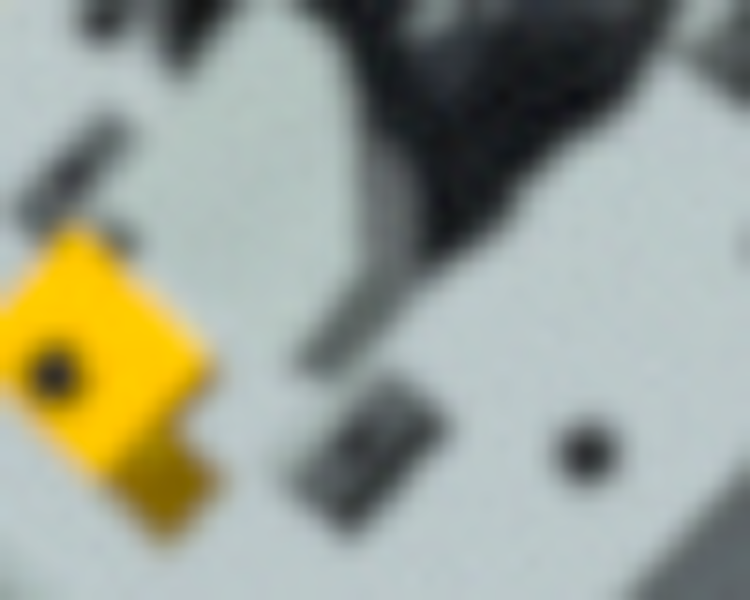

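Call:
{"fn": "drive_tool", "kwargs": {"deltas": [[0.3, [-0.1, 0, 0.25], 0], [0.3, [0, 0, 0.2], 0], [0.3, [0, 0, 0], 0]]}}

```text
t: 11.32
position: [0.6131, -0.0041, 0.0782]
orientation: [[0.973, -0.226, -0.043], [-0.226, -0.974, 0.018], [-0.046, -0.008, -0.999]]
wrist_force: [0.1, 0.3, -0.9]
finger_gap: 0.461
```

```bash
python3 -c "
from tl import *
s=env.get_state();print(s['t'],s['wrist_force'].round(1),s['moment'].round(2),s['orientation'].round(3).tolist(), R.T@(s['position']-o)*1000)
c=env.read_camera('scene');pickle.dump(c,open('scene16.pkl','wb'))
crop(c,285,235,90,80,8,'s16.png')
"
```

```text
11.3167 [ 0.1  0.3 -0.9] [-0.01 -0.05 -0.03] [[0.973, -0.226, -0.043], [-0.226, -0.974, 0.018], [-0.046, -0.008, -0.999]] [-18.01213018  -0.25229125  11.77424109]
```

View pics/s16.png

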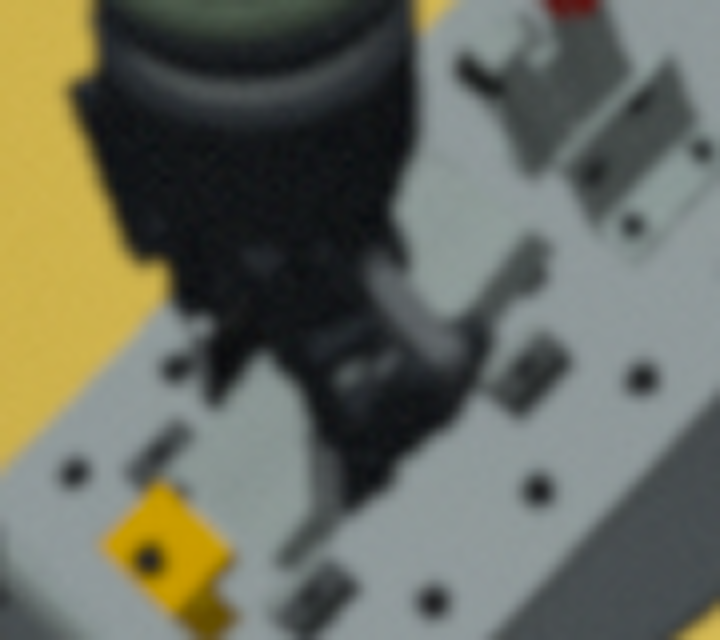

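Call:
{"fn": "drive_tool", "kwargs": {"deltas": [[0.3, [0.1, 0, 0.25], 0], [0.3, [0.4, 0, 0.2], 0], [0.3, [0.4, 0, 0.15], 0], [0.3, [0, 0, 0], 0]]}}

```text
t: 11.7
position: [0.624, -0.0065, 0.0734]
orientation: [[0.973, -0.226, -0.039], [-0.226, -0.974, 0.017], [-0.042, -0.008, -0.999]]
wrist_force: [0.8, 0.0, -0.4]
finger_gap: 0.456
```

```bash
python3 -c "
from tl import *
s=env.get_state();print(s['t'],s['wrist_force'].round(1),s['moment'].round(2),s['orientation'].round(3).tolist(), R.T@(s['position']-o)*1000)
c=env.read_camera('scene');pickle.dump(c,open('scene17.pkl','wb'))
crop(c,285,235,90,80,8,'s17.png')
"
```

```text
11.7 [ 0.8  0.  -0.4] [-0.01 -0.29 -0.02] [[0.973, -0.226, -0.039], [-0.226, -0.974, 0.017], [-0.042, -0.008, -0.999]] [-30.14556051  -0.41406525  11.43631014]
```

View pics/s17.png

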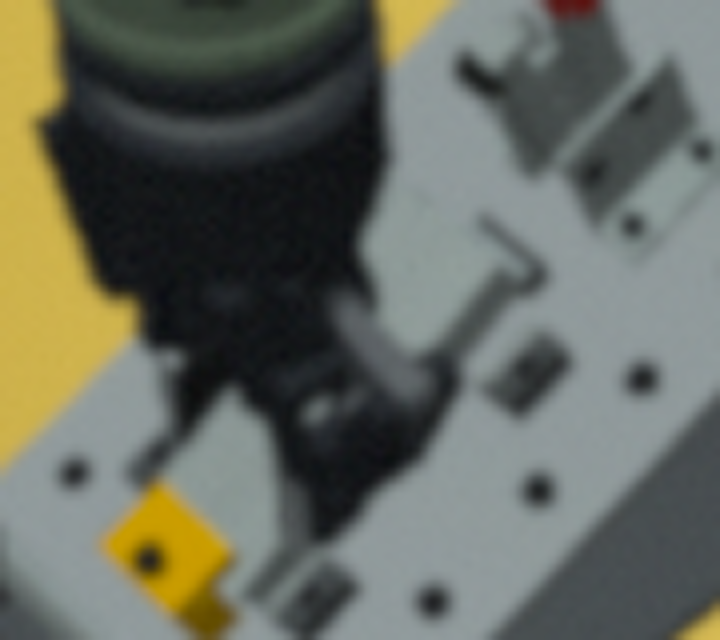

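The hook's yellow outline stays whole at (170,550), so the nose is under the lip and not over it. Next, check pose and pitch.

```bash
python3 -c "
from tl import *
k=lambda x,y:np.array([285+(x+.5)/8-.5,235+(y+.5)/8-.5])
s=load('scene17.pkl')
A,B=edge(s,k(500,267),k(243,590),-20)
A2,B2=edge(s,k(520,282),k(262,602),-20);print((A+B+A2+B2)/4)
c=dict(s);c['frame']=np.clip(s['frame'].astype(float)*1.3,0,255).astype(np.uint8)
crop(c,298,285,40,32,18,'s17z.png');crop(c,325,255,40,32,18,'s17y.png')
"
```

```text
A [ 52.3 -20.   41. ] B [-52.5 -20.   20.6] len 106.8 phi 11.0
A [ 54.9 -20.   26.8] B [-51.  -20.    7.7] len 107.6 phi 10.2
[  0.91467489 -20.          24.03596123]
```

View pics/s17z.png

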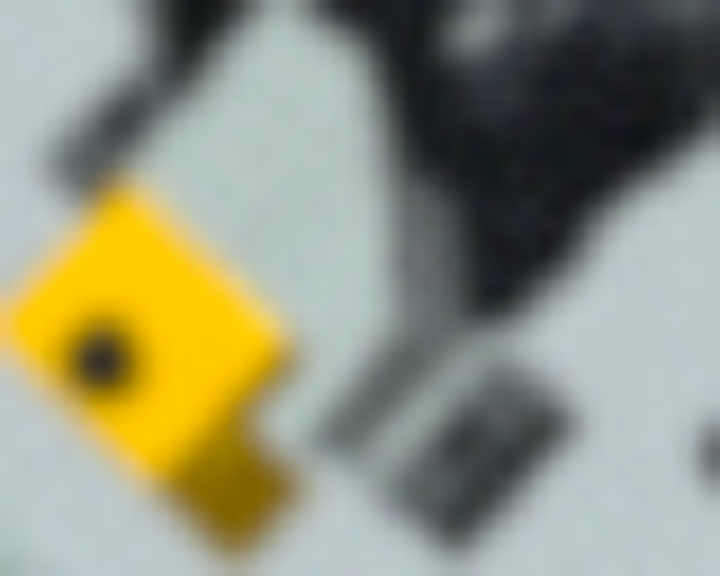

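View pics/s17y.png

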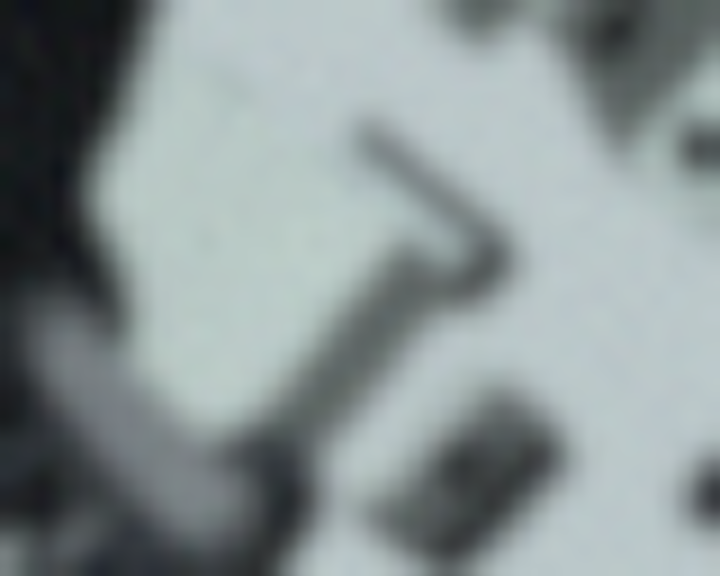

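Call:
{"fn": "drive_tool", "kwargs": {"deltas": [[0.3, [0, 0, 0.3], 0], [0.3, [-0.1, 0, 0.3], 0], [0.3, [-0.1, 0, 0.3], 0], [0.3, [0, 0, 0], 0]]}}

```text
t: 12.08
position: [0.6251, -0.0065, 0.0716]
orientation: [[0.974, -0.226, -0.032], [-0.225, -0.974, 0.016], [-0.035, -0.008, -0.999]]
wrist_force: [-0.8, -0.3, -2.1]
finger_gap: 0.464
```

```bash
python3 -c "
from tl import *
s=env.get_state();print(s['t'],s['wrist_force'].round(1),s['moment'].round(2),s['orientation'].round(3).tolist(), R.T@(s['position']-o)*1000)
c=env.read_camera('scene');pickle.dump(c,open('scene18.pkl','wb'))
crop(c,285,235,90,80,8,'s18.png')
"
```

```text
12.0833 [-0.8 -0.3 -2.1] [-0.03 -0.04 -0.04] [[0.974, -0.226, -0.032], [-0.225, -0.974, 0.016], [-0.035, -0.008, -0.999]] [-31.76772089  -0.65731225  10.17777808]
```

View pics/s18.png

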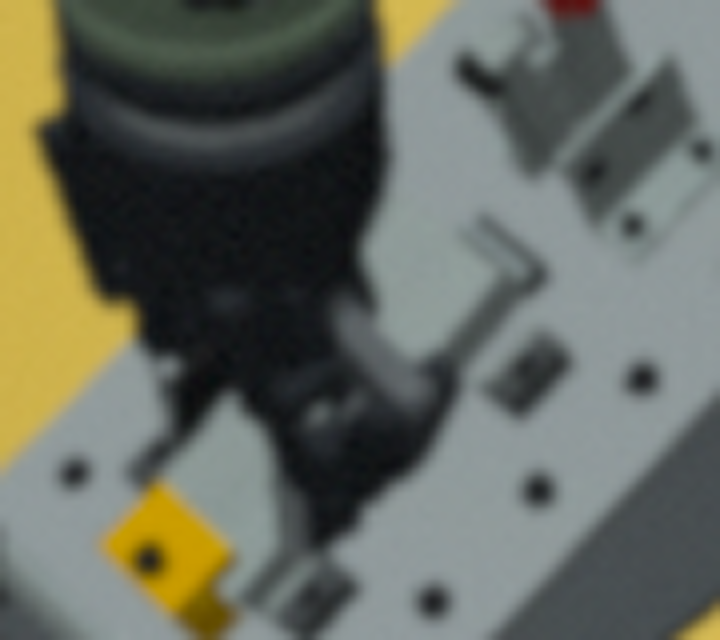

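Call:
{"fn": "drive_tool", "kwargs": {"deltas": [[0.3, [-0.1, 0, 0.5], 0], [0.3, [-0.1, 0, 0.5], 0]]}}

```text
t: 12.3
position: [0.6246, -0.0062, 0.0679]
orientation: [[0.974, -0.225, -0.03], [-0.225, -0.974, 0.015], [-0.032, -0.008, -0.999]]
wrist_force: [-10.8, 0.9, 33.7]
finger_gap: 0.458
```

```bash
python3 -c "
from tl import *
s=env.get_state();print(s['t'],s['wrist_force'].round(1),s['moment'].round(2),s['orientation'].round(3).tolist(), R.T@(s['position']-o)*1000,s['joint_velocities'].round(3),s['qpos'].round(3),s['tau'].round(1))
"
```

```text
12.3 [-10.8   0.9  33.7] [-0.14  1.77 -0.04] [[0.974, -0.225, -0.03], [-0.225, -0.974, 0.015], [-0.032, -0.008, -0.999]] [-32.65300503  -0.79141253   6.57674292] [ 0.001 -0.008  0.016 -0.006 -0.033  0.003] [-0.154  0.491  1.514  0.011  1.169  1.64 ] [ -0.3 -27.3 -18.    0.6  -3.3  -0. ]
```

```bash
python3 -c "
from tl import *
c=env.read_camera('scene');pickle.dump(c,open('scene19.pkl','wb'))
crop(c,285,235,90,80,8,'s19.png')
f=np.clip(c['frame'].astype(float)*1.5,0,255).astype(np.uint8);d=dict(c);d['frame']=f;crop(d,300,270,45,40,15,'s19z.png')
s=env.get_state();print(s['wrist_force'])
"
```

```text
[-8.23568864  1.21794588 20.05812109]
```

View pics/s19.png

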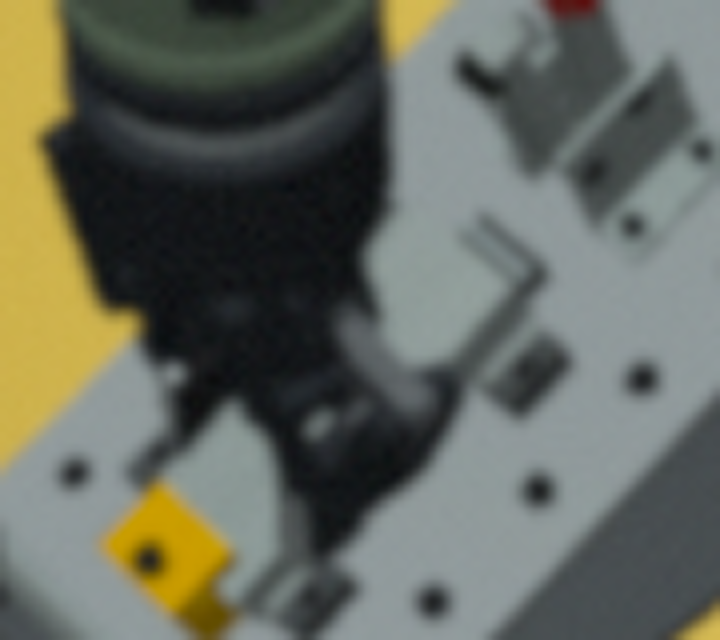

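View pics/s19z.png

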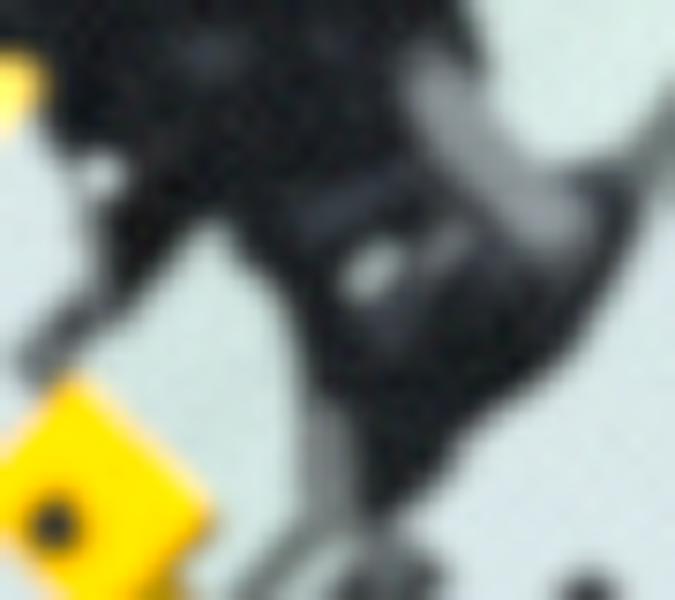

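```bash
python3 -c "
from tl import *
k=lambda x,y:np.array([285+(x+.5)/8-.5,235+(y+.5)/8-.5])
s=load('scene19.pkl')
A,B=edge(s,k(508,286),k(245,592),-20)
A2,B2=edge(s,k(526,300),k(262,604),-20);print((A+B+A2+B2)/4)
c=dict(s);c['frame']=np.clip(s['frame'].astype(float)*1.3,0,255).astype(np.uint8)
crop(c,325,255,40,32,18,'s19y.png')
"
```

```text
A [ 51.5 -20.   30.2] B [-52.5 -20.   19. ] len 104.5 phi 6.2
A [ 53.7 -20.   16.9] B [-51.4 -20.    6.9] len 105.6 phi 5.4
[  0.3287538 -20.         18.2629101]
```

View pics/s19y.png

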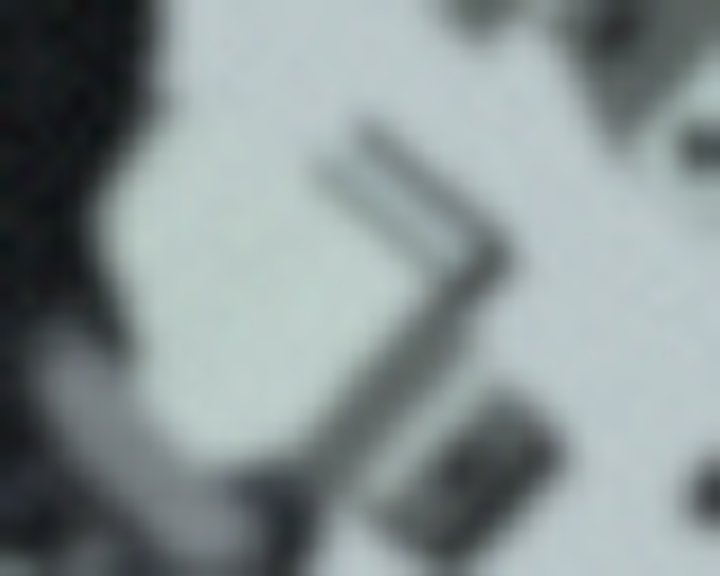

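The near fingertip is touching the near low locator, hence the force. The tube is at 6° pitch with its rear already in the lead-ins. Ease up slightly and let go, so it drops in.

Call:
{"fn": "drive_tool", "kwargs": {"deltas": [[0.3, [-0.1, 0, -0.2], 0], [0.55, [0, 0, 0], 0], [0.6, [0, 0, 0], 0], [0.6, [0, 0, 0], 0]]}}

```text
t: 12.68
position: [0.624, -0.0059, 0.071]
orientation: [[0.974, -0.225, -0.028], [-0.225, -0.974, 0.014], [-0.03, -0.008, -1.0]]
wrist_force: [-0.1, 0.2, -0.3]
finger_gap: 0.597
```

```bash
python3 -c "
from tl import *
s=env.get_state();print(s['t'],s['wrist_force'].round(1),s['moment'].round(2),s['finger_gap'], R.T@(s['position']-o)*1000)
c=env.read_camera('scene');pickle.dump(c,open('scene20.pkl','wb'))
crop(c,285,235,90,80,8,'s20.png')
"
```

```text
12.6833 [-0.1  0.2 -0.3] [ 0.04 -0.   -0.06] 0.5968812829662115 [-30.95412249  -0.9278408    9.1593838 ]
```

View pics/s20.png

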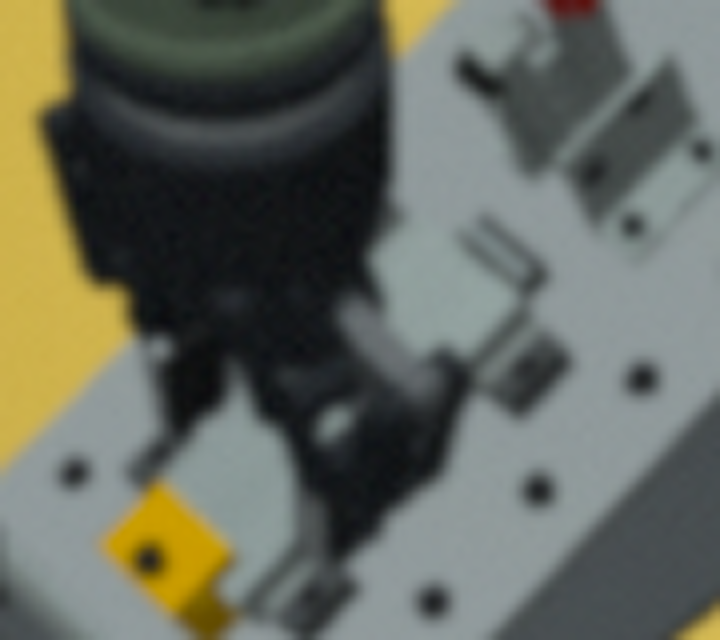

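The tube dropped in. Raise clear, then inspect the seat.

Call:
{"fn": "drive_tool", "kwargs": {"deltas": [[0.6, [0, 0, -1.0], 0], [0.6, [0, 0, -2.0], 0], [0.6, [0, 0, -3.0], 0], [0.4, [0, 0, -3.5], 0], [0, [0, 0, -3.5], 0]]}}

```text
t: 13.15
position: [0.6181, -0.0065, 0.1906]
orientation: [[0.972, -0.225, -0.06], [-0.225, -0.974, 0.019], [-0.063, -0.005, -0.998]]
wrist_force: [0.8, 0.3, -0.3]
finger_gap: 0.332
```

Call:
{"fn": "drive_tool", "kwargs": {"deltas": [[0, [2.0, 0, -2.5], 0], [0, [0, 0, -1.5], 0], [0, [0, 0, 0], 0], [0, [0, 0, 0], 0]]}}

```text
t: 13.48
position: [0.6447, -0.0125, 0.2421]
orientation: [[0.973, -0.225, -0.044], [-0.225, -0.974, 0.017], [-0.047, -0.007, -0.999]]
wrist_force: [0.3, 0.5, -0.8]
finger_gap: -0.0
```

```bash
python3 -c "
from tl import *
s=env.get_state();print(s['t'],s['wrist_force'].round(1),s['finger_gap'],s['orientation'].round(3).tolist(), s['position'].round(4),R.T@(s['position']-o)*1000)
for n in('scene','top'):
  c=env.read_camera(n);pickle.dump(c,open(n+'21.pkl','wb'))
crop(load('scene21.pkl'),275,190,130,130,4.6,'s21.png');crop(load('top21.pkl'),265,150,100,110,5.4,'t21.png')
"
```

```text
13.4833 [ 0.3  0.5 -0.8] -0.00031942352693150667 [[0.973, -0.225, -0.044], [-0.225, -0.974, 0.017], [-0.047, -0.007, -0.999]] [ 0.6447 -0.0125  0.2421] [ 13.09442145   0.87229937 175.94126845]
```

View pics/s21.png

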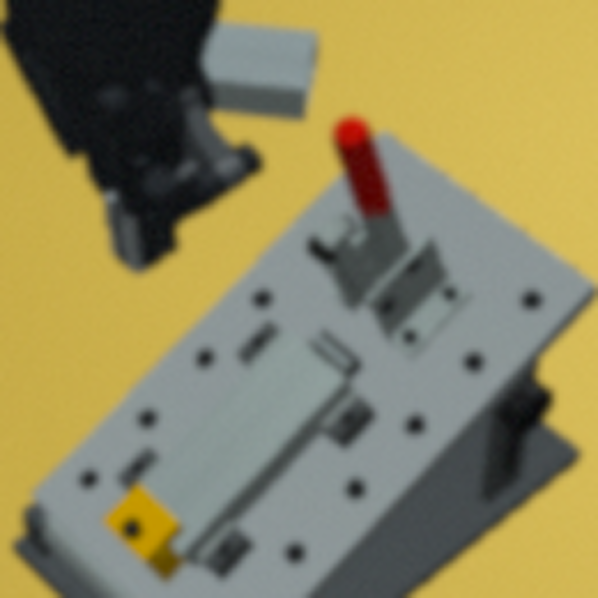

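View pics/t21.png

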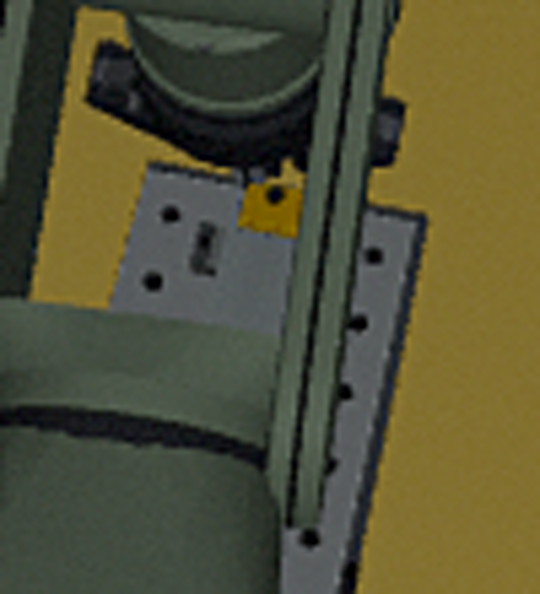

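It looks seated: nose under the hook, between all four locators, high stop visible behind. Check with predicted seated corners (tube against hook: rear at x = 53.75).

```bash
python3 -c "
from tl import *
s=load('scene21.pkl')
P=[(53.75,-20,20),(53.75,20,20),(53.75,-20,0),(-46.25,-20,20),(-56.25,-20,0)]
crop(s,295,245,60,75,8,'s21o.png',[npx(s,'scene',p) for p in P])
print([npx(s,'scene',p).round(1).tolist() for p in P])
"
```

```text
[[350.0, 271.5], [337.1, 260.8], [352.2, 275.2], [317.1, 306.2], [316.7, 312.8]]
```

View pics/s21o.png

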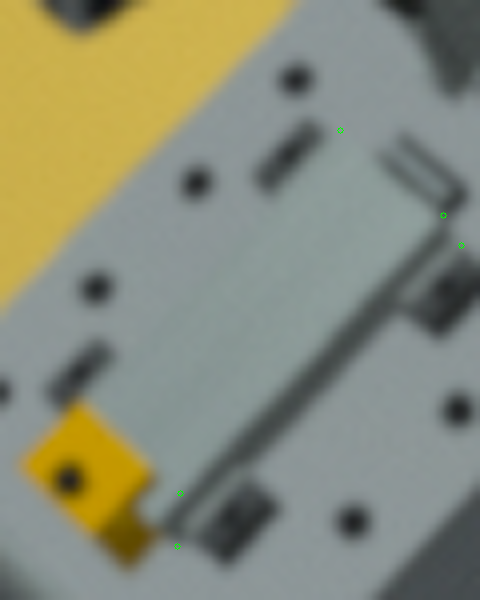

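```bash
python3 -c "
from tl import *
s=load('scene21.pkl');p=env.get_state()['position']
crop(s,270,200,64,56,11,'s21t.png',[proj(s,p+np.array([0,0,d]))+[.35,-.2] for d in(-.02,-.01,0,.01,.02)])
d=dict(s)
"
```

```text
(no output)
```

View pics/s21t.png

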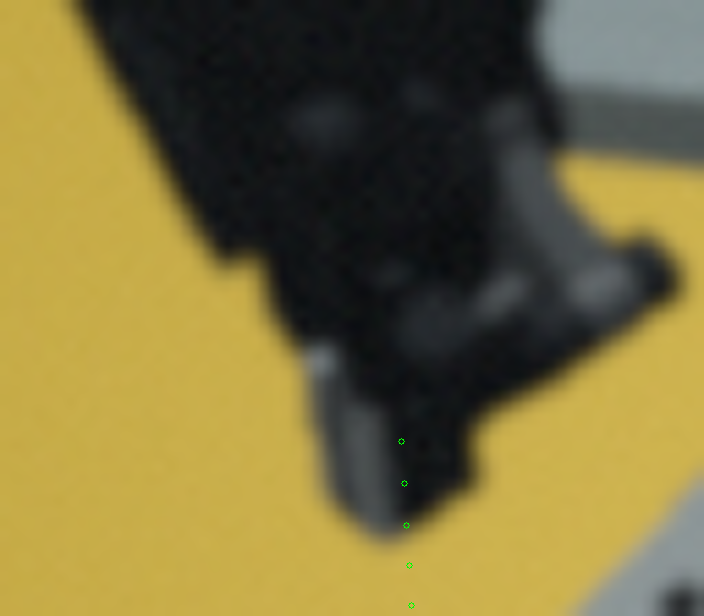

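Tube seated within about 1 px. Shut tips lie about 6 mm above the reported TCP, centred on it. Next, compute the push arc for the handle in tool moves.

```bash
cat > ar.py <<'E'
from tl import *
u=-np.array([R[0,0],R[1,0],0]);u/=np.linalg.norm(u);y=R[:,1]
def hv(): 
    s=env.get_state();d=np.array(s['position'])-o
    print('t',s['t'].__round__(2),'h',(-d@u*1000).round(1),'y',(d@y*1000).round(1),'v',(d[2]*1000).round(1),'F',s['wrist_force'].round(1),'psi',np.degrees(np.arctan2(s['orientation'][1,0],s['orientation'][0,0])).round(1))
    return s
def go(h,v,yy=0):
    s=hv();t=o-u*h/1000+y*yy/1000+np.array([0,0,v/1000]);t[2]=o[2]+v/1000
    print('  delta tool cm',(s['orientation'].T@(t-s['position'])*100).round(2))
E
python3 -c "
from ar import *
go(30,141)"
```

```text
t 13.58 h -52.9 y 0.8 v 166.8 F [0.  0.4 0.3] psi -13.0
  delta tool cm [-8.15 -0.05  2.99]
```

Call:
{"fn": "drive_tool", "kwargs": {"deltas": [[0, [-2.5, 0, 0.3], 0], [0, [-2.5, 0, 0.5], 0], [0, [-1.5, -0.1, 0.7], 0], [0, [0, 0, 0.5], 0], [0, [0, 0, 0], 0]]}}

```text
t: 14.0
position: [0.5711, 0.005, 0.2121]
orientation: [[0.972, -0.226, -0.065], [-0.225, -0.974, 0.02], [-0.068, -0.005, -0.998]]
wrist_force: [-0.5, -0.8, -0.0]
finger_gap: -0.001
```

```bash
python3 -c "
from ar import *
go(30,141)
c=env.read_camera('scene');pickle.dump(c,open('scene22.pkl','wb'));crop(c,275,170,130,130,4.6,'s22.png')
"
```

```text
t 14.0 h 21.9 y 0.2 v 138.0 F [-0.5 -0.8 -0. ] psi -13.0
  delta tool cm [-0.83 -0.02 -0.24]
```

View pics/s22.png

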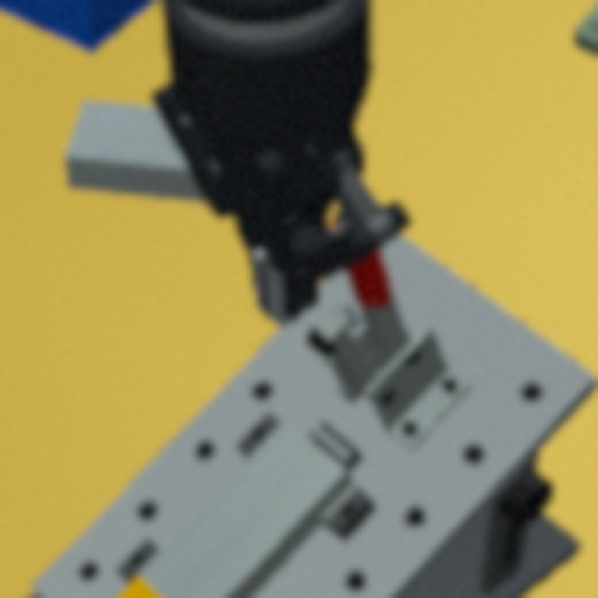

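Shut fingers at (285,300) stand in front of the red grip, above the clamp arm. Now push the handle back up the slope.

Call:
{"fn": "drive_tool", "kwargs": {"deltas": [[0, [-1.0, 0, -0.3], 0], [0, [-1.2, 0, -0.4], 0], [0, [-1.2, 0, -0.4], 0], [0, [-1.2, 0, -0.4], 0], [0, [0, 0, 0], 0]]}}

```text
t: 14.47
position: [0.528, 0.0142, 0.2304]
orientation: [[0.972, -0.227, -0.062], [-0.226, -0.974, 0.019], [-0.065, -0.005, -0.998]]
wrist_force: [-1.1, -0.0, 1.2]
finger_gap: -0.001
```

```bash
python3 -c "
from ar import *
go(88.5,151.8)
c=env.read_camera('scene');pickle.dump(c,open('scene23.pkl','wb'));crop(c,275,170,130,130,4.6,'s23.png')
"
```

```text
t 14.47 h 65.9 y 0.8 v 156.3 F [-1.1 -0.   1.2] psi -13.1
  delta tool cm [-2.22 -0.07  0.6 ]
```

View pics/s23.png

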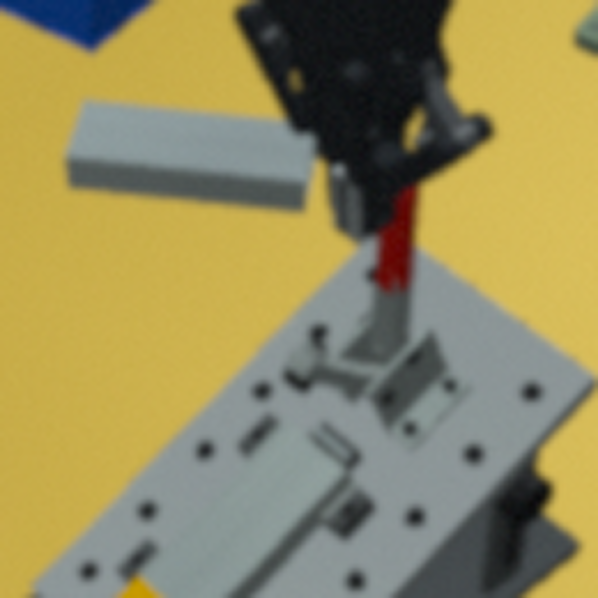

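The handle is turning over and the clamp arm is following it down. Continue along the arc.

Call:
{"fn": "drive_tool", "kwargs": {"deltas": [[0, [-1.2, -0.1, 0.3], 0], [0, [-1.2, 0, 0.3], 0], [0, [-1.2, 0, 0.5], 0], [0, [-0.8, 0, 0.4], 0], [0, [0, 0, 0], 0]]}}

```text
t: 14.93
position: [0.4936, 0.0229, 0.2246]
orientation: [[0.973, -0.228, -0.038], [-0.228, -0.974, 0.015], [-0.04, -0.006, -0.999]]
wrist_force: [-0.3, 0.2, 0.3]
finger_gap: -0.002
```

```bash
python3 -c "
from ar import *
go(126.6,134.9)
c=env.read_camera('scene');pickle.dump(c,open('scene24.pkl','wb'));crop(c,275,170,130,130,4.6,'s24.png')
"
```

```text
t 14.93 h 101.5 y -0.0 v 150.5 F [-0.3  0.2  0.3] psi -13.2
  delta tool cm [-2.45  0.02  1.66]
```

View pics/s24.png

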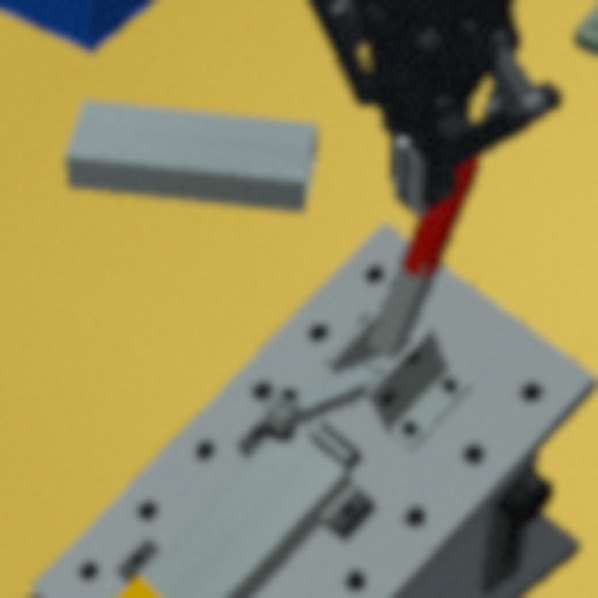

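Call:
{"fn": "drive_tool", "kwargs": {"deltas": [[0, [-1.0, 0, 0.6], 0], [0, [-1.0, 0, 0.7], 0], [0, [-0.8, 0, 0.8], 0], [0, [-0.4, 0, 0.6], 0], [0, [0, 0, 0], 0]]}}

```text
t: 15.4
position: [0.4665, 0.0296, 0.2014]
orientation: [[0.973, -0.229, -0.027], [-0.229, -0.973, 0.013], [-0.03, -0.007, -1.0]]
wrist_force: [0.8, -0.5, 0.9]
finger_gap: 0.007
```

```bash
python3 -c "
from ar import *
go(139,121)
c=env.read_camera('scene');pickle.dump(c,open('scene25.pkl','wb'));crop(c,275,170,130,130,4.6,'s25.png')
"
```

```text
t 15.4 h 129.4 y -0.5 v 127.3 F [ 0.8 -0.5  0.9] psi -13.3
  delta tool cm [-0.94  0.06  0.66]
```

View pics/s25.png

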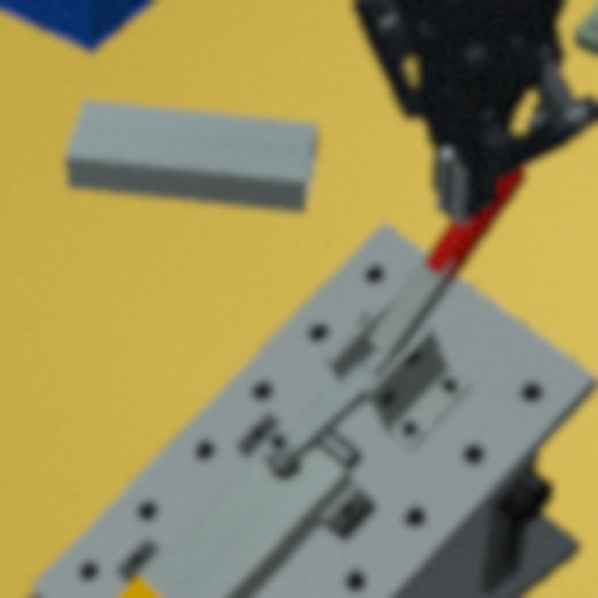

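Nearly closed: the foot is over the tube at about (285,460). Press down, watching the force.

Call:
{"fn": "drive_tool", "kwargs": {"deltas": [[0, [-0.5, 0.1, 0.5], 0], [0, [-0.4, 0, 0.6], 0], [0, [0, 0, 0.6], 0]]}}

```text
t: 15.7
position: [0.4636, 0.0302, 0.1905]
orientation: [[0.973, -0.23, -0.012], [-0.23, -0.973, 0.012], [-0.014, -0.009, -1.0]]
wrist_force: [-0.9, -0.6, 30.9]
finger_gap: 0.002
```

```bash
python3 -c "
from ar import *
go(139,112)
c=env.read_camera('scene');pickle.dump(c,open('scene26.pkl','wb'));crop(c,275,170,130,130,4.6,'s26.png')
"
```

```text
t 15.7 h 132.3 y -0.4 v 116.4 F [-0.9 -0.6 30.9] psi -13.3
  delta tool cm [-0.66  0.05  0.45]
```

View pics/s26.png

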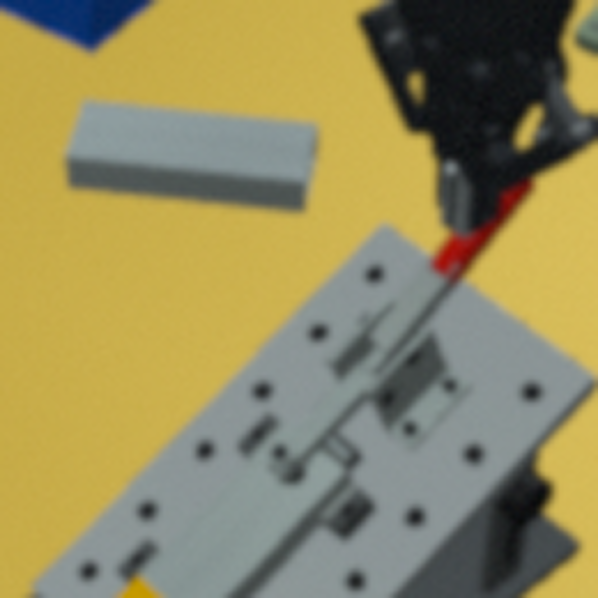

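30.9 N on the grip, and the contact geometry gives a handle line about 31° above horizontal (closed = 32°), so it is at its stop. Retreat up and check.

Call:
{"fn": "drive_tool", "kwargs": {"deltas": [[0, [0, 0, 0.2], 0], [0, [0, 0, -1.0], 0], [0, [0, 0, -2.5], 0], [0, [0, 0, -3.5], 0], [0, [0, 0, -3.5], 0]]}}

```text
t: 16.17
position: [0.4584, 0.0291, 0.2875]
orientation: [[0.973, -0.23, -0.033], [-0.23, -0.973, 0.014], [-0.035, -0.006, -0.999]]
wrist_force: [0.3, -0.9, 0.9]
finger_gap: 0.003
```

Call:
{"fn": "drive_tool", "kwargs": {"deltas": [[0, [0, -3.5, -1.0], 0], [0, [0, -3.8, 0], 0], [0, [0, -3.8, 0], 0], [0, [0, -3.0, 0], 0], [0, [0, 0, 0], 0]]}}

```text
t: 16.58
position: [0.4946, 0.1678, 0.3074]
orientation: [[0.971, -0.239, -0.023], [-0.239, -0.971, 0.012], [-0.026, -0.006, -1.0]]
wrist_force: [-0.6, -0.6, 1.1]
finger_gap: 0.001
```

```bash
python3 -c "
from ar import *
hv()
for n in('scene','top'):
  c=env.read_camera(n);pickle.dump(c,open(n+'27.pkl','wb'))
s=load('scene27.pkl');t=load('top27.pkl')
a=np.radians(10.03);P=[(110+r*np.cos(a),0,40+r*np.sin(a)) for r in(36,80,98)]+[(53.75,-20,20),(53.75,20,20),(37,0,20)]
crop(s,295,180,110,130,4.6,'s27.png',[npx(s,'scene',p) for p in P]);crop(t,255,165,110,120,5,'t27.png',[npx(t,'top',p) for p in P])
cv2.imwrite('pics/f27.png',s['frame'][:,:,::-1])
"
```

```text
t 16.58 h 132.8 y -141.5 v 233.3 F [-0.6 -0.6  1.1] psi -13.8
```

View pics/s27.png

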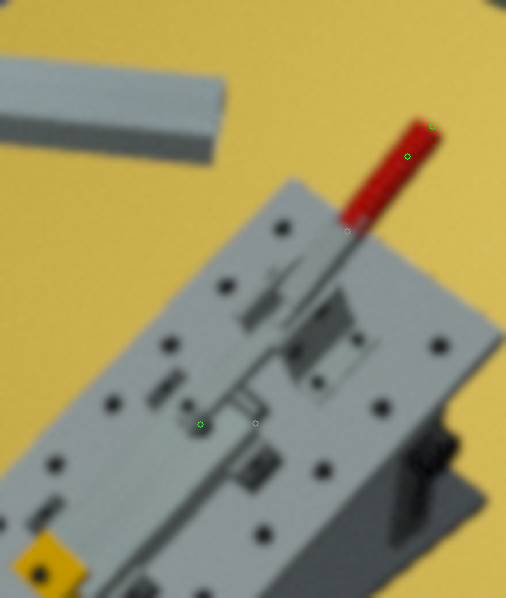

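View pics/t27.png

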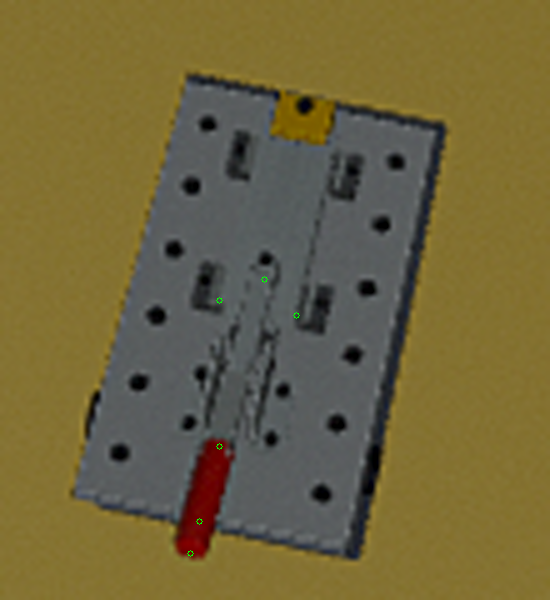

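View pics/f27.png

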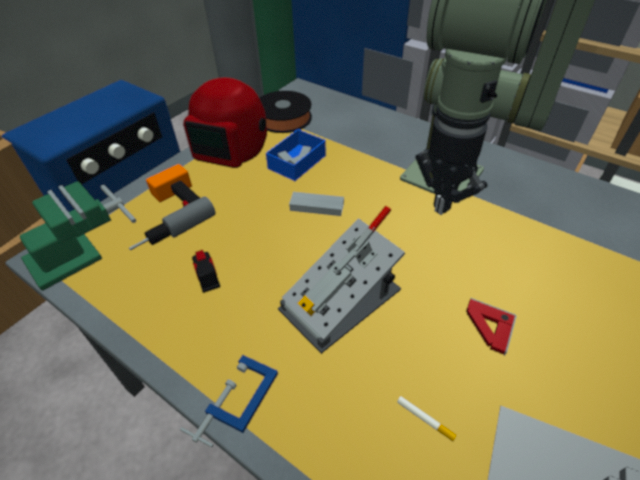

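```bash
python3 -c "
from ar import *
s=load('scene27.pkl');t=load('top27.pkl')
ks=lambda x,y:np.array([295+(x+.5)/4.6-.5,180+(y+.5)/4.6-.5]);kt=lambda x,y:np.array([255+(x+.5)/5-.5,165+(y+.5)/5-.5])
for n,a,b in(('tip',kt(191,552),ks(429,130)),('base',kt(220,443),ks(354,223))):
  P,e=tri(t,a-[.35,-.3],s,b-[.35,-.2]);q=R.T@(P-o)*1000;print(n,q.round(1),e.round(4),'r',np.hypot(q[0]-110,q[2]-40).round(1),'ang',np.degrees(np.arctan2(q[2]-40,q[0]-110)).round(1))
# red mask diff rows
def red(f):
  h=cv2.cvtColor(f,cv2.COLOR_RGB2HSV);return ((h[...,1]>150)&((h[...,0]<8)|(h[...,0]>172))).astype(np.uint8)
m=red(s['frame'])[200:240,360:400];ys,xs=np.nonzero(m);print(len(xs),xs.mean()+360,ys.mean()+200)
print(npx(s,'scene',(110+67*np.cos(.175),0,40+67*np.sin(.175))))
for d in(0,.05,.1,.2): print(d,npx(s,'scene',(110+67*np.cos(.175+d),0,40+67*np.sin(.175+d))).round(1))
"
```

```text
tip [205.    0.4  55.1] 0.0006 r 96.2 ang 9.0
base [147.7  -0.8  51.5] 0.0045 r 39.4 ang 17.0
148 379.4054054054054 217.75
[379.23156674 218.3888159 ]
0 [379.2 218.4]
0.05 [378.7 217.8]
0.1 [378.2 217.3]
0.2 [376.9 216.5]
```

Handle measured at 9.0° at the tip (closed = 10.0°), and its grip centroid is within 0.7 px of the closed prediction. The bystanders appear in the same places. Hand in.

```bash
python3 -c "
from cell import env
print(env.get_state()['wrist_force'].round(1));print(env.finish_job())"
```

```text
[-0.  -0.7  0.3]
the job is handed in; nothing more can be done
None
```

The short tube is seated in the jig with the clamp closed on it, and the job was handed in at about 16.7 s of the 66 s allowed.

**What I did:** I picked up the smaller tube and tilted it nose-down in the jaws by pressing its rear on top of the hook. I slid the nose under the lip, rocked the rear down, and let it drop into the nest. Then I pushed the handle over with shut fingers until it met 31 N at the stop, and backed off clear.

**Last checks:**
- **Tube:** it lies between the locators under the hook, with its corners within about 1 px of the predicted seated position.
- **Clamp foot:** it is down on the tube at about x = 37 mm.
- **Handle:** it is closed to within the measuring error, about 0.03 rad. The tip read 9.0° against 10.0° nominal. A reading at the base of the grip gave 17°, but its rays missed each other by 4.5 mm, so I put that down to poor picking of the point.
- **Bystanders:** they look to be where they were.
- **Wrist force:** it was about zero, with nothing touching.

**What went wrong or disagreed:**
- **First grasp:** the fingertips sat about 14 mm higher than the text implied, so the first close missed above the tube. A second grip was too near the middle, so I regripped.
- **Clamp foot touched early:** the tube's rear brushed the open foot with about 4 N on the way in. I backed off at once, but the handle may have shifted by about 1 px.
- **Locator touched:** a fingertip pressed a low locator, with about 35 N at the wrist, just before I let go.

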